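Load the valve test rig, fit its guard cage and switch it to warm-up

TASK

Get the valve test rig ready for a warm-up run: first throw its lever to the off notch, at the rig's left, and then, with the lever left at off, plug every valve standing on the bench upright and fully home into a socket of its own size and lower the guard cage over them, fully down on both alignment pegs. Only then throw the lever to the middle notch, let go, and leave the other things on the bench where they are.

Things in the scene. Friction and masses are not known exactly. Their poses are not given: they have to be found in the camera images.
- rig: fixed valve test rig: black chassis 240 (x) x 330 (y) x 50 mm, origin at the centre of its underside, x away from the robot. On its far half an aluminium socket deck 80 x 300 mm, top 62 mm above the bench, with five sockets in a row along y and a steel peg near each end; on its near half the throw lever between two dark transformers (85 x 80 mm, tops 95 mm above the bench)
- cage_seat (a point): centre of the socket deck, on its top face; axes as the rig's. The two alignment pegs stand 130 mm to either side of it along y: 10 mm dia., 24 mm tall, coned over the top 10 mm
- lever_pivot (a point): pivot of the throw lever, 72 mm above the bench; the lever swings sideways about the rig's x axis here
- lever_grip (a point): middle of the lever's black cross-grip, a cylinder 18 mm dia. and 28 mm long lying along the rig's x (so it can be pinched across its flat ends, 28 mm, from above), 85 mm from the pivot
- lever (a joint): throw lever angle, rad: 0 = off notch, leaning 0.6 rad to the rig's left (+y); 0.6 = middle notch, upright; 1.2 = full-on notch, leaning 0.6 rad to the right (-y). White marks on the quadrant show the three notches. A sprung detent (up to about 2 N at the grip) pulls it into the nearest notch and holds it there
- cage: guard cage of dark bars, 0.32-0.52 kg: 70 (x) x 226 (y) x 85 mm, base rail 82 wide, open below, inside 62 x 220 x 82; origin: centre of underside. End tabs 5 mm thick at the bottom, each with a 14 mm square hole 130 mm from the origin along y. Wooden carrying bar along y, 16 mm wide, 14 high, 110 long, its centre 121 mm up, 29 mm clear of the top. Seated: origin at cage_seat, either way round
- socket_big_l (a point): big valve socket (left, +y end of the row): middle of the bore's floor; bore 35 mm dia., 12 mm deep, its mouth flush with the socket deck's top
- socket_big_r (a point): big valve socket (right, -y end of the row): middle of the bore's floor; bore 35 mm dia., 12 mm deep, its mouth flush with the socket deck's top
- socket_small_l (a point): small valve socket (left, +y of the three small ones, 40 mm apart, between the big ones, which are 84 mm either side of the middle): middle of the bore's floor; bore 23 mm dia., 12 mm deep, its mouth flush with the socket deck's top
- socket_small_m (a point): small valve socket (middle of the three small ones, 40 mm apart, between the big ones, which are 84 mm either side of the middle): middle of the bore's floor; bore 23 mm dia., 12 mm deep, its mouth flush with the socket deck's top
- socket_small_r (a point): small valve socket (right, -y of the three small ones, 40 mm apart, between the big ones, which are 84 mm either side of the middle): middle of the bore's floor; bore 23 mm dia., 12 mm deep, its mouth flush with the socket deck's top
- big_1: glass-bulbed big valve (electron tube), standing upright on the bench when present; 80 mm tall, black base 32 mm dia. and 20 mm high with a chamfered foot, straight bulb 29 mm dia. above it from 20 to 74 mm, 60 g. Origin: centre of its underside, z up through the bulb; round, so its yaw does not matter. It belongs in either of the two big sockets, whichever; may be absent.
- big_2: glass-bulbed big valve (electron tube), standing upright on the bench when present; 80 mm tall, black base 32 mm dia. and 20 mm high with a chamfered foot, straight bulb 29 mm dia. above it from 20 to 74 mm, 60 g. Origin: centre of its underside, z up through the bulb; round, so its yaw does not matter. It belongs in either of the two big sockets, whichever; may be absent.
- small_1: glass-bulbed small valve (electron tube), standing upright on the bench when present; 56 mm tall, 20 mm dia. all the way up (14 mm black base with chamfered foot, then glass to 50 mm), 30 g. Origin: centre of its underside, z up through the bulb; round, so its yaw does not matter. It belongs in any of the three small sockets, whichever; may be absent.
- small_2: glass-bulbed small valve (electron tube), standing upright on the bench when present; 56 mm tall, 20 mm dia. all the way up (14 mm black base with chamfered foot, then glass to 50 mm), 30 g. Origin: centre of its underside, z up through the bulb; round, so its yaw does not matter. It belongs in any of the three small sockets, whichever; may be absent.
- small_3: glass-bulbed small valve (electron tube), standing upright on the bench when present; 56 mm tall, 20 mm dia. all the way up (14 mm black base with chamfered foot, then glass to 50 mm), 30 g. Origin: centre of its underside, z up through the bulb; round, so its yaw does not matter. It belongs in any of the three small sockets, whichever; may be absent.
- tape: roll of grey tape lying flat among the valves, 60 mm dia., 40 mm hole, 19 mm high; a bystander, to be left where it is (origin: centre of its underside)
- capacitor: aluminium capacitor can, 35 mm dia., 45 mm high, behind the rig; a bystander, to be left where it is (origin: centre of its underside)

How it is judged (in metres and radians):
On the way, in this order (a step that is already met when the one before it is completed fails the run):
1. the lever is in the off notch (below 0.12 rad) (value of joint lever below 0.12 rad), for 0.2 s.
2. with the lever still off, every valve present is upright and fully home in a socket of its size (value of joint lever below 0.12 rad and ((horizontal distance between big_1 and socket_big_l below 0.005 m and z of big_1 in the frame of socket_big_l between -0.004 and 0.004 m and angle between big_1's own z axis and vertical below 0.15 rad) or (horizontal distance between big_1 and socket_big_r below 0.005 m and z of big_1 in the frame of socket_big_r between -0.004 and 0.004 m and angle between big_1's own z axis and vertical below 0.15 rad)) and ((horizontal distance between big_2 and socket_big_l below 0.005 m and z of big_2 in the frame of socket_big_l between -0.004 and 0.004 m and angle between big_2's own z axis and vertical below 0.15 rad) or (horizontal distance between big_2 and socket_big_r below 0.005 m and z of big_2 in the frame of socket_big_r between -0.004 and 0.004 m and angle between big_2's own z axis and vertical below 0.15 rad)) and ((horizontal distance between small_1 and socket_small_l below 0.005 m and z of small_1 in the frame of socket_small_l between -0.004 and 0.004 m and angle between small_1's own z axis and vertical below 0.15 rad) or (horizontal distance between small_1 and socket_small_m below 0.005 m and z of small_1 in the frame of socket_small_m between -0.004 and 0.004 m and angle between small_1's own z axis and vertical below 0.15 rad) or (horizontal distance between small_1 and socket_small_r below 0.005 m and z of small_1 in the frame of socket_small_r between -0.004 and 0.004 m and angle between small_1's own z axis and vertical below 0.15 rad)) and ((horizontal distance between small_2 and socket_small_l below 0.005 m and z of small_2 in the frame of socket_small_l between -0.004 and 0.004 m and angle between small_2's own z axis and vertical below 0.15 rad) or (horizontal distance between small_2 and socket_small_m below 0.005 m and z of small_2 in the frame of socket_small_m between -0.004 and 0.004 m and angle between small_2's own z axis and vertical below 0.15 rad) or (horizontal distance between small_2 and socket_small_r below 0.005 m and z of small_2 in the frame of socket_small_r between -0.004 and 0.004 m and angle between small_2's own z axis and vertical below 0.15 rad)) and ((horizontal distance between small_3 and socket_small_l below 0.005 m and z of small_3 in the frame of socket_small_l between -0.004 and 0.004 m and angle between small_3's own z axis and vertical below 0.15 rad) or (horizontal distance between small_3 and socket_small_m below 0.005 m and z of small_3 in the frame of socket_small_m between -0.004 and 0.004 m and angle between small_3's own z axis and vertical below 0.15 rad) or (horizontal distance between small_3 and socket_small_r below 0.005 m and z of small_3 in the frame of socket_small_r between -0.004 and 0.004 m and angle between small_3's own z axis and vertical below 0.15 rad))), for 0.2 s.
3. with the lever still off, the guard cage is fully down on both pegs, over the valves (all of step 2 and horizontal distance between cage and cage_seat below 0.006 m and z of cage in the frame of cage_seat between -0.004 and 0.004 m and angle between cage's own z axis and vertical below 0.04 rad and angle between the y axis of cage and the y axis of cage_seat, either way round below 0.06 rad), for 0.2 s.
4. the lever is in the middle notch (0.48 to 0.72 rad) (value of joint lever between 0.48 and 0.72 rad), for 0.2 s.
At the end, for the whole second after the job is handed in: Every valve present stands home in a socket of its size (5 mm of its axis, 4 mm of the floor, 0.15 rad of tilt); the cage is seated over both pegs (6 mm, 4 mm in height, 0.06 rad turn, 0.04 rad tilt); the lever rests in the middle notch (0.48 to 0.72 rad) (all of step 4 and ((horizontal distance between big_1 and socket_big_l below 0.005 m and z of big_1 in the frame of socket_big_l between -0.004 and 0.004 m and angle between big_1's own z axis and vertical below 0.15 rad) or (horizontal distance between big_1 and socket_big_r below 0.005 m and z of big_1 in the frame of socket_big_r between -0.004 and 0.004 m and angle between big_1's own z axis and vertical below 0.15 rad)) and ((horizontal distance between big_2 and socket_big_l below 0.005 m and z of big_2 in the frame of socket_big_l between -0.004 and 0.004 m and angle between big_2's own z axis and vertical below 0.15 rad) or (horizontal distance between big_2 and socket_big_r below 0.005 m and z of big_2 in the frame of socket_big_r between -0.004 and 0.004 m and angle between big_2's own z axis and vertical below 0.15 rad)) and ((horizontal distance between small_1 and socket_small_l below 0.005 m and z of small_1 in the frame of socket_small_l between -0.004 and 0.004 m and angle between small_1's own z axis and vertical below 0.15 rad) or (horizontal distance between small_1 and socket_small_m below 0.005 m and z of small_1 in the frame of socket_small_m between -0.004 and 0.004 m and angle between small_1's own z axis and vertical below 0.15 rad) or (horizontal distance between small_1 and socket_small_r below 0.005 m and z of small_1 in the frame of socket_small_r between -0.004 and 0.004 m and angle between small_1's own z axis and vertical below 0.15 rad)) and ((horizontal distance between small_2 and socket_small_l below 0.005 m and z of small_2 in the frame of socket_small_l between -0.004 and 0.004 m and angle between small_2's own z axis and vertical below 0.15 rad) or (horizontal distance between small_2 and socket_small_m below 0.005 m and z of small_2 in the frame of socket_small_m between -0.004 and 0.004 m and angle between small_2's own z axis and vertical below 0.15 rad) or (horizontal distance between small_2 and socket_small_r below 0.005 m and z of small_2 in the frame of socket_small_r between -0.004 and 0.004 m and angle between small_2's own z axis and vertical below 0.15 rad)) and ((horizontal distance between small_3 and socket_small_l below 0.005 m and z of small_3 in the frame of socket_small_l between -0.004 and 0.004 m and angle between small_3's own z axis and vertical below 0.15 rad) or (horizontal distance between small_3 and socket_small_m below 0.005 m and z of small_3 in the frame of socket_small_m between -0.004 and 0.004 m and angle between small_3's own z axis and vertical below 0.15 rad) or (horizontal distance between small_3 and socket_small_r below 0.005 m and z of small_3 in the frame of socket_small_r between -0.004 and 0.004 m and angle between small_3's own z axis and vertical below 0.15 rad)) and horizontal distance between cage and cage_seat below 0.006 m and z of cage in the frame of cage_seat between -0.004 and 0.004 m and angle between cage's own z axis and vertical below 0.04 rad and angle between the y axis of cage and the y axis of cage_seat, either way round below 0.06 rad); the robot touches nothing.
It fails at once if a bystander (tape, capacitor) is moved by more than 40 mm (distance of any of tape, capacitor from where it was at the start of the episode above 0.04 m).
Of big_1, big_2, small_1, small_2, small_3 only 3 to 4 are there at a start; the rules pass over those that are not, and their reading is None.
At some moment in a run one of cage may be knocked a few centimetres aside while the robot is not near it.
Once in a run the grip may slacken for a moment while it holds something.
It also fails if it takes over 208 s, if anything falls off the work surface, if the arm or the gripper's body presses on something with over 40 N, if the wrist force passes 120 N, or if a joint passes its speed limit or range.

ROBOT

A 6-joint arm with a two-finger parallel gripper is mounted at the origin on the work surface. World frame = base frame: x ahead of the robot, y to its left, z up, the work surface at z = 0. Lengths are in mm, angles in rad, forces in N, time in s.
With the tool pointing down it reaches from about 250 to 725 mm from the base axis. Payload 9.7 kg.
Tool frame: the origin (TCP) lies midway between the tips of the shut fingers; the grasp point (between the pads) lies 19 mm behind it; z points along the fingers, y is the line along which they close (so a half turn about z gives the same grasp; the last joint's range is limited). The gripper opens to 85 mm and grips with 20 to 120 N. Pads are 22 mm wide; open, the fingers measure 114 mm over their backs; the gripper's body (76 mm by 85 mm) begins 54 mm behind the grasp point. The pads swing forward as they close: fully open they stand 13 mm farther back than shut.
Start: joints at [1.315, 0.087, 0.176, 1.66, 0, 1.571], TCP at [139.158, 532.101, 231.284] pointing down, gripper open.
Joint ranges: [-3.13, 3.13], [-0.85, 1.81], [-1.15, 1.24], [-2.2, 2.28], [-1.44, 1.52], [-3.14, 3.14]. Speed limits (rad/s): [2.22, 2.22, 2.57, 3.14, 3.14, 3.14].

INTERFACE

Orientations are given as a 3x3 rotation matrix whose columns are the frame's x, y, z axes.
In Python, from cell import bot, camera, camera_model gives the robot as it stands. The module is installed in compiled form; this text tells all that it offers.
- The arm moves only by the tool jog_arm, never from a script. Its argument "steps" is a list that holds one entry, the list of rows, each a list of 5 numbers: the shift along the tool's x, y, z as a fraction of full scale, then the turn about the tool's z as a fraction of full scale, then the closure, from -1 (fully open) to 1 (shut). A call has 1 to 5 rows; each row shifts and turns the commanded pose from where the row before left it, along the tool's axes as they then stand; what a row does not reach is not made up. Full scale, the value 1, is 0.04 m for a shift and 5 degrees for a turn. A row lasts 1/10 s, in which the tool goes at most 50 mm and 8.59 degrees, less where a joint would pass 70% of its speed; a pose out of reach is approached as far as the arm can. A call with a number of a shift or a turn outside -1 to 1 is refused whole. A call with a gripper value outside its range is refused whole. The fingers move at their own pace and stop on an object; "grip_force" is the grip in N (left out, the last holds). Time passes only in rows, so rows that do not move let the fingers close. It gives the time, the measured TCP pose, the force, the opening and the grip force at its end, in the units of the state.
- bot.read_state(): the state, without advancing time (a new reading comes with each control period).
- camera(name): name is "scene" or "top" or "wrist"; returns the picture (420x560x3 uint8, red, green, blue); there is no depth.
- camera_model(name): a dict with "intrinsics" (3x3 intrinsics, pixels), "D" ([k1, k2, p1, p2, k3] as OpenCV has them; the pictures are not rectified), "xyz" and "rotation" of the camera in the world. Camera axes: x right, y down, z forward; pixel columns grow to the right and rows downward; lengths in mm; the calibration is good to about 2 mm. A picture is of the moment at which its call begins: read the wrist's pose just before it. camera_model takes no time and is no camera call; for the wrist camera it gives the pose at the moment of the call.
- bot.job_done(): hands the job in; it is judged then, once.
The state is a dict: "t": time; "joint_pos": joint angles; "qvel": joint speeds; "joint_torque": joint torques, N m; "position": TCP position; "eef_rot": TCP orientation; "force": force on the tool from outside, world axes, zero at the start; "torque": the same for the moment, N m; "opening": finger opening in mm; "grip_force": force on a finger pad.
Only numpy, scipy, OpenCV 4.12 (cv2) and the standard library are available. Lean on these libraries where they do the work, as an engineer would, in place of code of your own. Each camera call takes 0.05 s, during which the arm holds its last target. There are 200 camera calls.

## Working session

There is one attempt and no reset: what is moved stays moved. The work goes in short steps, Python scripts to look and compute and a tool call to move; the robot and the scene stay as the last step left them, time stands still between calls to the robot, and variables do not carry over. Pictures are saved under pics/ and viewed, at most 14 in all, crops included, and the job is handed in when it is done.

Besides the shell and the picture viewer there is one more tool, called after "Call:" by a JSON object that holds its "api" and its "payload", one argument or row to a line. jog_arm: Moves the arm, as the interface text tells. Shift numbers are shares of 0.04 m and turn numbers shares of 5 degrees, none past 1 either way. Its arguments: {"type":"object","properties":{"steps":{"type":"array","items":{"type":"array","items":{"type":"array","items":{"type":"number","minimum":-1,"maximum":1}}}},"grip_force":{"type":"number"}},"required":["steps"]}

```bash
mkdir -p pics; cat > h.py <<'E'
import numpy as np, cv2
from cell import bot, camera, camera_model
def grab(n, f=None):
    m=camera_model(n); im=camera(n)
    if f: cv2.imwrite('pics/'+f, cv2.cvtColor(im,cv2.COLOR_RGB2BGR))
    return im,m
def ray(m,uv):
    p=cv2.undistortPoints(np.array(uv,float).reshape(-1,1,2),np.array(m['intrinsics'],float),np.array(m['D'],float))[:,0]
    d=np.c_[p,np.ones(len(p))]@np.array(m['rotation'],float).T
    return np.array(m['xyz'],float),d
def onplane(m,uv,z):
    o,d=ray(m,uv); return o+d*((z-o[2])/d[:,2])[:,None]
def proj(m,P):
    R=np.array(m['rotation'],float); c=(np.array(P,float).reshape(-1,3)-np.array(m['xyz'],float))@R
    return cv2.projectPoints(c,np.zeros(3),np.zeros(3),np.array(m['intrinsics'],float),np.array(m['D'],float))[0][:,0]
E
python3 - <<'E'
from h import *
a,m=grab('top','top0.png'); b,n=grab('scene','scene0.png'); w,k=grab('wrist','w0.png')
print(m['xyz'],n['xyz'],k['xyz'],m['rotation']); print(np.array(k['rotation']).round(3)); s=bot.read_state(); print(s['t'],s['position'],np.array(s['eef_rot']).round(3),s['opening'])
E
```

```text
[ 537.97595645   -9.37468131 1206.50452804] [1259.24540725 -748.56028513  804.94679848] [ 77.00190275 549.64799984 373.76676577] [[-0.01450411 -0.99804433  0.0608042 ]
 [-0.99985063  0.0150483   0.00850154]
 [-0.00939992 -0.06067181 -0.99811351]]
[[ 0.253  0.934  0.252]
 [ 0.968 -0.244 -0.067]
 [-0.001  0.261 -0.965]]
0.15 [139.12029775 531.92780586 230.7259735 ] [[-0.967  0.253 -0.   ]
 [ 0.253  0.967 -0.001]
 [ 0.    -0.001 -1.   ]] 85.2120654717046
```

View pics/top0.png

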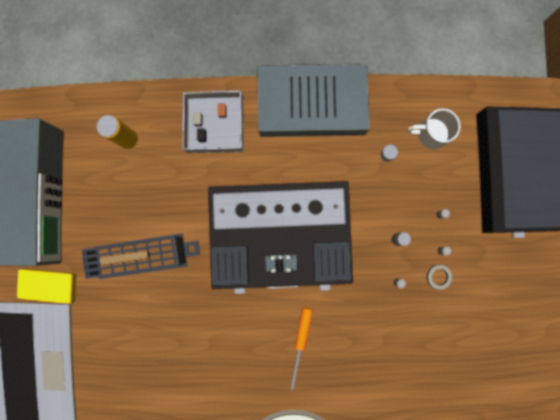

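View pics/scene0.png

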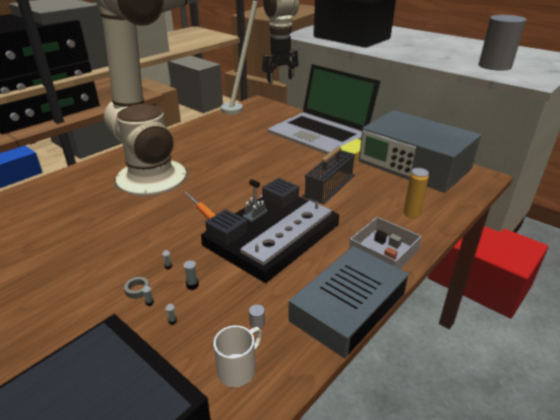

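The top view shows the rig at (280,237), the cage at (140,257), one big valve at (403,239), three small ones at (445,214), (446,251) and (401,284), the tape at (440,277) and the capacitor at (390,153).

```bash
python3 - <<'E'
from h import *
im=cv2.cvtColor(cv2.imread('pics/top0.png'),cv2.COLOR_BGR2RGB); m=camera_model('top')
g=cv2.cvtColor(im,cv2.COLOR_RGB2GRAY); hsv=cv2.cvtColor(im,cv2.COLOR_RGB2HSV)
# deck
roi=np.zeros_like(g); roi[180:240,200:360]=1
deck=((g>110)&(hsv[...,1]<60)&(roi>0)).astype(np.uint8)
c=max(cv2.findContours(deck,cv2.RETR_EXTERNAL,cv2.CHAIN_APPROX_NONE)[0],key=cv2.contourArea)
r=cv2.minAreaRect(c); P=onplane(m,cv2.boxPoints(r),62); print('deck',r,P.round(1),P.mean(0).round(1))
fill=np.zeros_like(g); cv2.drawContours(fill,[cv2.convexHull(c)],-1,1,-1); fill=cv2.erode(fill,np.ones((5,5)))
d=((g<110)&(fill>0)).astype(np.uint8); n,l,s,cc=cv2.connectedComponentsWithStats(d)
for i in range(1,n):
  if s[i,4]>8: print(s[i,4],cc[i].round(1),onplane(m,cc[i],62)[0].round(1))
# valves: grey, unsaturated in right area
v=((hsv[...,1]<70)&(g>70)).astype(np.uint8); v[:,:375]=0; v[:, 475:]=0; v[:130]=0; v[300:]=0
n,l,s,cc=cv2.connectedComponentsWithStats(v)
for i in range(1,n):
  if s[i,4]>8: print('v',s[i],cc[i].round(1),[onplane(m,cc[i],z)[0][:2].round(1).tolist() for z in (19,45,56,80)])
a=cv2.resize(im[170:300,195:365],None,fx=4.5,fy=4.5,interpolation=cv2.INTER_CUBIC)
cv2.imwrite('pics/c1.png',cv2.cvtColor(a,cv2.COLOR_RGB2BGR))
a=cv2.resize(im[225:290,70:210],None,fx=5.5,fy=5.5,interpolation=cv2.INTER_CUBIC)
cv2.imwrite('pics/c2.png',cv2.cvtColor(a,cv2.COLOR_RGB2BGR))
E
```

```text
deck ((278.61474609375, 208.3116455078125), (35.582618713378906, 131.17648315429688), 87.66268920898438) [[ 654.   176.5   62. ]
 [ 661.6 -126.    62. ]
 [ 579.7 -127.6   62. ]
 [ 571.8  173.6   62. ]] [616.7  24.1  62. ]
156 [314.9 206.8] [618.9 -59.6  62. ]
156 [242.  209.7] [614.8 108.   62. ]
65 [261.  209.1] [615.5  64.2  62. ]
61 [278.4 208.3] [616.6  24.1  62. ]
60 [295.9 207.6] [617.7 -16.   62. ]
v [408 130  52  18 597] [435.8 136.5] [[789.7, -361.1], [784.2, -353.4], [781.9, -350.1], [776.8, -343.0]]
v [382 145  16  16 206] [389.3 152.4] [[751.0, -243.9], [746.4, -238.7], [744.4, -236.6], [740.1, -231.8]]
v [440 209  10   9  68] [444.3 213.2] [[601.9, -374.4], [600.5, -366.4], [599.9, -363.0], [598.6, -355.7]]
v [397 233  14  13 153] [403.1 238.6] [[542.6, -271.3], [542.5, -265.6], [542.4, -263.2], [542.3, -257.9]]
v [441 247  10   8  66] [445.6 250.5] [[511.9, -375.0], [512.5, -367.0], [512.7, -363.6], [513.3, -356.2]]
v [427 265  25  24 273] [439.2 276.7] [[449.5, -357.8], [451.4, -350.2], [452.2, -346.9], [454.0, -339.9]]
v [396 279  10   9  68] [400.2 283.1] [[436.8, -262.2], [439.0, -256.7], [439.9, -254.3], [442.0, -249.2]]
```

View pics/c1.png

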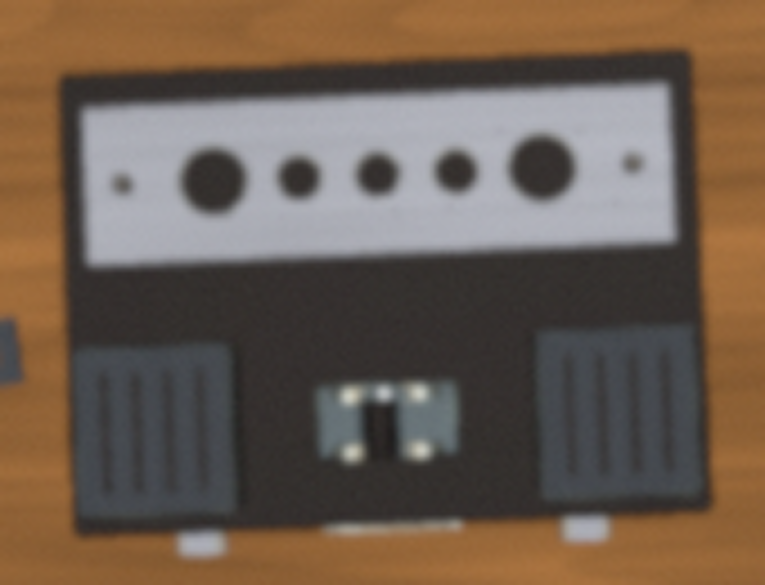

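View pics/c2.png

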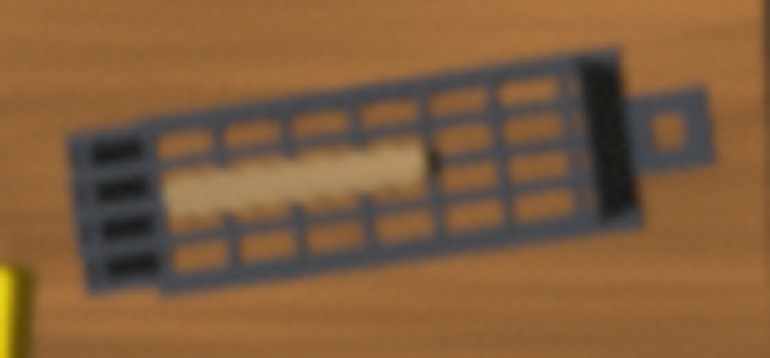

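The lever stands upright (middle notch) at px ≈ (279,265). The deck holes and pegs are clear, and the cage is yawed, with its bar visible from (100,261) to (148,254) and one tab hole at (192,249).

```bash
python3 - <<'E'
from h import *
m=camera_model('top')
print('lever',onplane(m,[[279.4,265.5],[279.6,264]],166).round(1))
print('bar ends',onplane(m,[[70+165/5.5,225+198/5.5],[70+428/5.5,225+160/5.5]],128).round(1),'tab',onplane(m,[[70+670/5.5,225+130/5.5]],5).round(1))
# end of cage to deck geometry
P=onplane(m,[[195+75/4.5,170+530/4.5],[195+708/4.5,170+505/4.5],[195+688/4.5,170+55/4.5],[195+63/4.5,170+78/4.5]],50);print(P.round(1),P.mean(0))
k=camera_model('wrist'); print(k['intrinsics'])
s=bot.read_state(); R=np.array(s['eef_rot']); print(R.T@(np.array(k['xyz'])-s['position']), R.T@np.array(k['rotation']))
E
```

```text
lever [[490.6  20.7 166. ]
 [493.7  20.3 166. ]]
bar ends [[501.2 420.4 128. ]
 [516.1 309.9 128. ]] tab [[526.1 236.8   5. ]]
[[ 435.3  181.9   50. ]
 [ 443.9 -143.7   50. ]
 [ 675.9 -138.    50. ]
 [ 669.1  186.3   50. ]] [556.07703958  21.64102284  50.        ]
[[370.63610327   0.         277.43151768]
 [  0.         370.63610327 209.61895427]
 [  0.           0.           1.        ]]
[  64.58196967    1.28011924 -143.13427774] [[ 1.90913504e-04 -9.65416721e-01 -2.60711561e-01]
 [ 9.99999982e-01  1.80718577e-04  6.30764663e-05]
 [-1.37796530e-05 -2.60711568e-01  9.65416738e-01]]
```

View pics/w0.png

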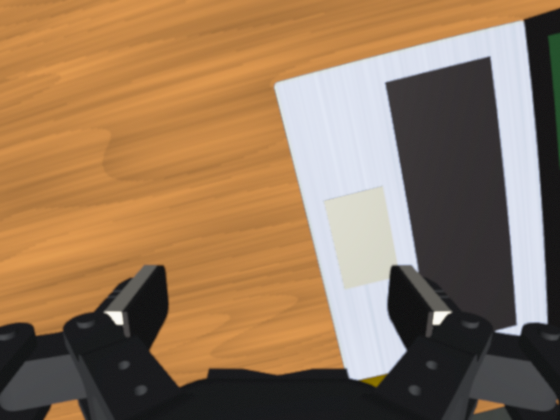

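Call:
{"api": "jog_arm", "payload": {
  "steps": [
    [[0, 0, 0, 0.985, -1], [0, 0, 0, 0.985, -1], [0, 0, 0, 0.985, -1], [0, 0, 0, 0.985, -1], [0, 0, 0, 0.985, -1]]
  ]
}}

```text
t: 0.65
position: [139.1, 532.0, 231.0]
eef_rot: [[-0.772, 0.636, -0.0], [0.636, 0.772, -0.001], [-0.0, -0.001, -1.0]]
force: [-0.6, -0.3, 0.4]
opening: 85.5
grip_force: 0.0
```

Call:
{"api": "jog_arm", "payload": {
  "steps": [
    [[0, 0, 0, 0.985, -1], [0, 0, 0, 0.985, -1], [0, 0, 0, 0.985, -1], [0, 0, 0, 0.985, -1], [0, 0, 0, 0.985, -1]]
  ]
}}

```text
t: 1.15
position: [139.1, 532.0, 231.0]
eef_rot: [[-0.437, 0.9, -0.0], [0.9, 0.437, -0.001], [-0.0, -0.0, -1.0]]
force: [-0.3, -0.1, -0.9]
opening: 84.9
grip_force: 0.0
```

Call:
{"api": "jog_arm", "payload": {
  "steps": [
    [[0, 0, 0, 0.985, -1], [0, 0, 0, 0.985, -1], [0, 0, 0, 0.985, -1], [0, 0, 0, 0.985, -1], [0, 0, 0, 0.985, -1]]
  ]
}}

```text
t: 1.65
position: [139.1, 532.0, 231.0]
eef_rot: [[-0.022, 1.0, -0.0], [1.0, 0.022, -0.001], [-0.001, -0.0, -1.0]]
force: [0.7, 0.1, -0.3]
opening: 85.4
grip_force: 0.0
```

Call:
{"api": "jog_arm", "payload": {
  "steps": [
    [[-0.928, 0.606, 0, 0, -1], [-0.928, 0.606, 0, 0, -1], [-0.928, 0.606, 0, 0, -1], [-0.928, 0.606, 0, 0, -1], [-0.928, 0.606, 0, 0, -1]]
  ]
}}

```text
t: 2.15
position: [265.6, 348.1, 231.1]
eef_rot: [[-0.026, 1.0, 0.0], [1.0, 0.026, -0.0], [-0.0, 0.0, -1.0]]
force: [0.5, 0.2, 0.6]
opening: 85.1
grip_force: 0.0
```

Call:
{"api": "jog_arm", "payload": {
  "steps": [
    [[-0.928, 0.606, 0, 0, -1], [-0.928, 0.606, 0, 0, -1], [-0.928, 0.606, 0, 0, -1], [-0.928, 0.606, 0, 0, -1], [-0.928, 0.606, 0, 0, -1]]
  ]
}}

```text
t: 2.65
position: [391.6, 165.5, 231.3]
eef_rot: [[-0.026, 1.0, 0.0], [1.0, 0.026, 0.0], [0.0, 0.0, -1.0]]
force: [1.0, 1.2, -0.6]
opening: 85.5
grip_force: 0.0
```

Call:
{"api": "jog_arm", "payload": {
  "steps": [
    [[-0.928, 0.606, 0, 0, -1], [-0.928, 0.606, 0, 0, -1], [-0.928, 0.606, 0, 0, -1], [-0.928, 0.606, 0, 0, -1], [0, 0, 0, 0, -1]]
  ]
}}

```text
t: 3.15
position: [493.4, 17.6, 230.1]
eef_rot: [[-0.021, 1.0, -0.001], [1.0, 0.021, -0.001], [-0.001, -0.001, -1.0]]
force: [-0.9, 0.1, -1.5]
opening: 85.3
grip_force: 0.0
```

```bash
python3 - <<'E'
from h import *
w,k=grab('wrist','w1.png'); s=bot.read_state(); print(s['t'],s['position'],np.array(s['eef_rot']).round(4),s['joint_pos'])
print(proj(k,[[491,20.7,166],[616.8,24.1,62]]))
E
```

```text
3.2 [492.34612973  19.33822758 230.3763898 ] [[-2.190e-02  9.998e-01 -1.600e-03]
 [ 9.998e-01  2.190e-02 -1.000e-04]
 [-1.000e-04 -1.600e-03 -1.000e+00]] [ 3.92992768e-02 -4.86325139e-02  3.64802043e-02  1.65755103e+00
 -7.21772980e-05  1.58823581e+00]
[[270.82858966 222.11196606]
 [418.69096512 185.87097921]]
```

View pics/w1.png

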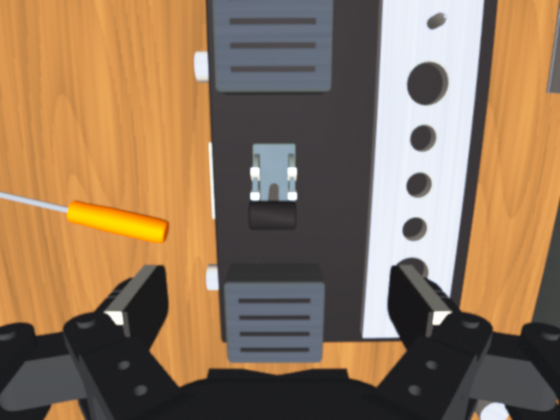

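The lever grip is centred between the fingers at px (272,215). All five sockets are visible in the row from (427,83) to (412,270).

Call:
{"api": "jog_arm", "payload": {
  "steps": [
    [[0.03, 0, 0.8, 0, -1], [0, 0, 0.8, 0, -1], [0, 0, 0.75, 0, -1], [0, 0, 0, 0, 1], [0, 0, 0, 0, 1]]
  ],
  "grip_force": 30
}}

```text
t: 3.7
position: [491.2, 23.2, 138.0]
eef_rot: [[-0.027, 1.0, -0.0], [1.0, 0.027, 0.0], [0.0, -0.0, -1.0]]
force: [0.2, 0.4, -0.1]
opening: 59.4
grip_force: 0.0
```

Call:
{"api": "jog_arm", "payload": {
  "steps": [
    [[0, 0, 0, 0, 1], [0, 0, 0, 0, 1], [0, 0, 0, 0, 1], [0, 0, 0, 0, 1]]
  ]
}}

```text
t: 4.1
position: [490.7, 22.6, 139.5]
eef_rot: [[-0.026, 1.0, -0.001], [1.0, 0.026, 0.0], [0.0, -0.001, -1.0]]
force: [-11.5, 0.1, 10.9]
opening: 27.4
grip_force: 30.7
```

Call:
{"api": "jog_arm", "payload": {
  "steps": [
    [[0.318, 0, 0.024, 0, 1], [0.31, 0, 0.071, 0, 1], [0.297, 0, 0.118, 0, 1], [0.275, 0, 0.158, 0, 1], [0, 0, 0, 0, 1]]
  ]
}}

```text
t: 4.6
position: [489.3, 71.5, 123.0]
eef_rot: [[-0.027, 1.0, -0.002], [1.0, 0.027, 0.0], [0.0, -0.002, -1.0]]
force: [-9.3, 0.9, 2.5]
opening: 27.1
grip_force: 31.4
```

Call:
{"api": "jog_arm", "payload": {
  "steps": [
    [[0, 0, 0, 0, 1], [0, 0, 0, 0, 1], [0, 0, 0, 0, -1], [0, 0, 0, 0, -1], [0, 0, 0, 0, -1]]
  ]
}}

```text
t: 5.1
position: [490.9, 70.5, 123.1]
eef_rot: [[-0.026, 1.0, 0.001], [1.0, 0.026, 0.0], [0.0, 0.001, -1.0]]
force: [0.4, 0.5, 0.5]
opening: 69.7
grip_force: 0.0
```

Call:
{"api": "jog_arm", "payload": {
  "steps": [
    [[0, 0, 0, 0, -1], [0, 0, -1, 0, -1], [0, 0, -1, 0, -1], [0, 0, -0.9, 0, -1], [0, 0, 0, 0, -1]]
  ]
}}

```text
t: 5.6
position: [492.0, 70.6, 243.7]
eef_rot: [[-0.026, 1.0, 0.007], [1.0, 0.026, 0.001], [0.001, 0.007, -1.0]]
force: [-0.1, -0.3, -0.6]
opening: 85.3
grip_force: 0.0
```

```bash
python3 - <<'E'
from h import *
w,k=grab('wrist','w2.png'); s=bot.read_state(); print(s['t'],s['position'],np.array(s['eef_rot']).round(4))
E
```

```text
5.65 [491.53491798  70.58130544 241.03181842] [[-2.550e-02  9.997e-01  4.400e-03]
 [ 9.997e-01  2.550e-02  6.000e-04]
 [ 5.000e-04  4.400e-03 -1.000e+00]]
```

View pics/w2.png

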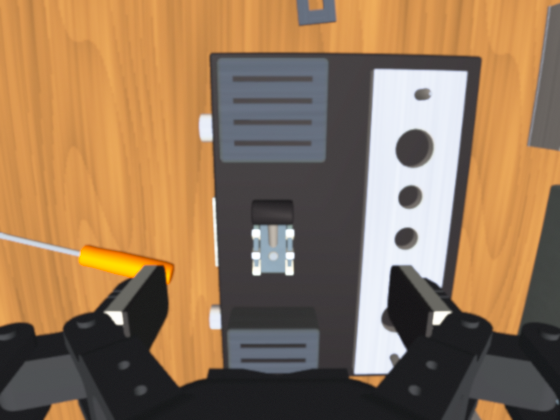

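The lever now leans to +y with its grip at px (272,211), beyond the quadrant, so it is in the off notch. Next I'll centre the camera on the deck and measure the sockets.

Call:
{"api": "jog_arm", "payload": {
  "steps": [
    [[-0.33, 0.77, 0, 0, -1], [-0.33, 0.77, 0, 0, -1], [-0.33, 0.77, 0, 0, -1], [-0.33, 0.77, 0, 0, -1], [0, 0, 0, 0, -1]]
  ]
}}

```text
t: 6.15
position: [617.2, 19.4, 234.6]
eef_rot: [[-0.024, 1.0, -0.004], [1.0, 0.024, -0.0], [-0.0, -0.004, -1.0]]
force: [-0.6, 1.2, -0.4]
opening: 85.6
grip_force: 0.0
```

Call:
{"api": "jog_arm", "payload": {
  "steps": [
    [[0, 0, 0, 0, -1], [0, 0, 0, 0, -1], [0, 0, 0, 0, -1]]
  ]
}}

```text
t: 6.45
position: [614.3, 21.2, 239.0]
eef_rot: [[-0.026, 1.0, 0.001], [1.0, 0.026, 0.0], [0.0, 0.001, -1.0]]
force: [-1.0, -0.3, 0.3]
opening: 85.2
grip_force: 0.0
```

```bash
cat >> h.py <<'E'
def holes(w,k,z=62):
    g=cv2.cvtColor(w,cv2.COLOR_RGB2GRAY); out=[]
    deck=(g>150).astype(np.uint8)
    c=max(cv2.findContours(deck,cv2.RETR_EXTERNAL,cv2.CHAIN_APPROX_NONE)[0],key=cv2.contourArea)
    f=np.zeros_like(g); cv2.drawContours(f,[cv2.convexHull(c)],-1,1,-1); f=cv2.erode(f,np.ones((7,7)))
    d=((g<120)&(f>0)).astype(np.uint8)
    for c in cv2.findContours(d,cv2.RETR_EXTERNAL,cv2.CHAIN_APPROX_NONE)[0]:
        if cv2.contourArea(c)>150:
            P=onplane(k,c[:,0],z)[:,:2].astype(np.float32); (x,y),r=cv2.minEnclosingCircle(P); out.append((x,y,2*r,*c[:,0].mean(0)))
    return np.array(out)
E
python3 - <<'E'
from h import *
w,k=grab('wrist','w3.png'); s=bot.read_state(); print(s['t'],s['position'],np.array(s['eef_rot']).round(4))
print(holes(w,k).round(1))
E
```

```text
6.5 [614.36636538  21.23644133 239.0990485 ] [[-2.620e-02  9.997e-01  8.000e-04]
 [ 9.997e-01  2.620e-02  0.000e+00]
 [ 0.000e+00  8.000e-04 -1.000e+00]]
[[735.8 -92.   87.5 403.7 299.2]
 [777.4  23.8 100.  454.  184.8]
 [669.1 -13.4 232.5 338.5 218.2]
 [761.5 138.4  73.7 444.9  65.6]]
```

```bash
sed -i 's/    deck=(g>150).astype(np.uint8)/    deck=((g>140)\&(cv2.cvtColor(w,cv2.COLOR_RGB2HSV)[...,1]<60)).astype(np.uint8); u=proj(k,[[575,24,62],[660,24,62]])[:,0]; deck[:,:max(0,int(u.min())-25)]=0; deck[:,int(u.max())+25:]=0/' h.py
python3 - <<'E'
from h import *
w=cv2.cvtColor(cv2.imread('pics/w3.png'),cv2.COLOR_BGR2RGB);k=camera_model('wrist')
print(holes(w,k).round(1))
E
```

```text
[[618.9 -58.6  32.5 278.4 271.1]
 [617.9 -14.5  20.7 278.3 226.9]
 [617.   25.1  20.8 278.5 183.6]
 [616.1  64.9  21.2 278.5 137.7]
 [615.  108.5  33.1 278.9  84.5]]
```

View pics/w3.png

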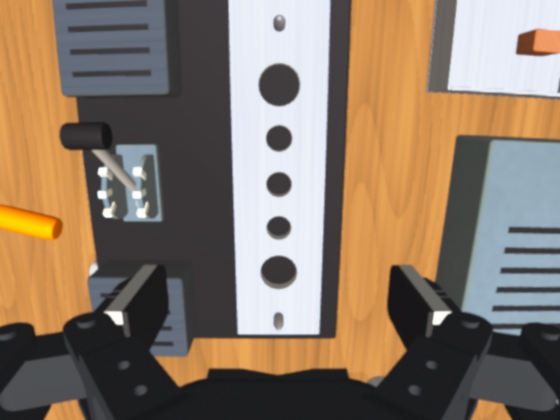

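Wrist view shows the five bores in the column at px x≈278, rows 84–271, which matches the numbers. Next, the valves.

Call:
{"api": "jog_arm", "payload": {
  "steps": [
    [[-0.912, -0.285, 0, 0, -1], [-0.912, -0.285, 0, 0, -1], [-0.912, -0.285, 0, 0, -1], [-0.912, -0.285, 0, 0, -1], [-0.912, -0.285, 0, 0, -1]]
  ]
}}

```text
t: 7.0
position: [561.7, -163.8, 239.2]
eef_rot: [[-0.026, 1.0, 0.001], [1.0, 0.026, -0.0], [-0.0, 0.001, -1.0]]
force: [0.7, 0.1, -0.3]
opening: 85.6
grip_force: 0.0
```

Call:
{"api": "jog_arm", "payload": {
  "steps": [
    [[-0.912, -0.285, 0, 0, -1], [-0.912, -0.285, 0, 0, -1], [-0.912, -0.285, 0, 0, -1], [-0.912, -0.285, 0, 0, -1], [0, 0, 0, 0, -1]]
  ]
}}

```text
t: 7.5
position: [519.2, -313.2, 238.7]
eef_rot: [[-0.022, 1.0, 0.0], [1.0, 0.022, -0.001], [-0.001, 0.0, -1.0]]
force: [-0.2, 0.9, -0.8]
opening: 85.0
grip_force: 0.0
```

Call:
{"api": "jog_arm", "payload": {
  "steps": [
    [[0, 0, 0, 0, -1], [0, 0, 0, 0, -1], [0, 0, 0, 0, -1]]
  ]
}}

```text
t: 7.8
position: [521.2, -308.9, 238.8]
eef_rot: [[-0.027, 1.0, 0.001], [1.0, 0.027, -0.0], [-0.0, 0.001, -1.0]]
force: [0.1, 0.6, -0.2]
opening: 85.4
grip_force: 0.0
```

```bash
python3 - <<'E'
from h import *
w,k=grab('wrist','w4.png'); s=bot.read_state(); print(s['t'],s['position'],np.array(s['eef_rot']).round(4))
V=[[600,-363],[513,-363.5],[440,-254.3]]
print(proj(k,[v+[z] for v in V for z in (0,56)]).round(), proj(k,[[542.3,-258,0],[542.3,-258,80]]).round())
E
```

```text
7.85 [ 521.20360632 -308.91963659  238.72875357] [[-2.720e-02  9.996e-01  4.000e-04]
 [ 9.996e-01  2.720e-02 -1.000e-04]
 [-1.000e-04  4.000e-04 -1.000e+00]]
[[347. 227.]
 [358. 246.]
 [267. 226.]
 [265. 244.]
 [197. 121.]
 [183. 122.]] [[298. 127.]
 [303. 131.]]
```

View pics/w4.png

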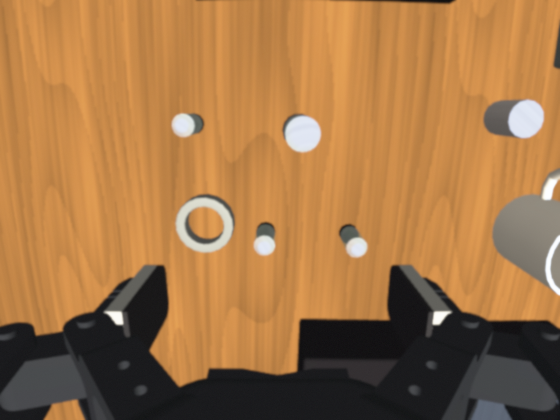

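Bright valve tops show at px (185,124) small, (302,133) big, (264,244) small and (356,246) small. The tape is at (205,224).

```bash
cat >> h.py <<'E'
def tops(w,k):
    hsv=cv2.cvtColor(w,cv2.COLOR_RGB2HSV); d=((hsv[...,2]>165)&(hsv[...,1]<50)).astype(np.uint8)
    for c in cv2.findContours(d,cv2.RETR_EXTERNAL,cv2.CHAIN_APPROX_NONE)[0]:
        (u,v),r=cv2.minEnclosingCircle(c)
        if 8<r<30 and cv2.contourArea(c)>.7*np.pi*r*r:
            print('px',round(u,1),round(v,1),'r',round(r,1),[(z,onplane(k,[u,v],z)[0,:2].round(1).tolist()) for z in ((50,53,56) if r<15.5 else (74,77,80))])
E
python3 - <<'E'
from h import *
w=cv2.cvtColor(cv2.imread('pics/w4.png'),cv2.COLOR_BGR2RGB);k=camera_model('wrist')
tops(w,k)
E
```

```text
px 356.1 246.5 r 10.2 [(50, [599.8, -366.2]), (53, [599.1, -365.1]), (56, [598.4, -364.0])]
px 264.0 244.5 r 10.1 [(50, [511.8, -366.4]), (53, [511.9, -365.3]), (56, [511.9, -364.2])]
px 204.4 223.8 r 28.5 [(74, [460.1, -339.8]), (77, [460.7, -338.9]), (80, [461.3, -337.9])]
px 302.5 133.1 r 18.2 [(74, [542.1, -260.0]), (77, [541.9, -259.8]), (80, [541.7, -259.6])]
px 183.4 124.6 r 11.5 [(50, [438.8, -256.5]), (53, [439.5, -256.4]), (56, [440.3, -256.2])]
px 525.2 118.6 r 19.8 [(74, [728.5, -240.8]), (77, [726.5, -240.8]), (80, [724.4, -240.8])]
```

Call:
{"api": "jog_arm", "payload": {
  "steps": [
    [[-0.755, 0.19, 0, 0, -1], [-0.755, 0.19, 0, 0, -1], [-0.755, 0.19, 0, 0, -1], [-0.755, 0.19, 0, 0, -1], [0, 0, 0, 0, -1]]
  ]
}}

```text
t: 8.35
position: [554.9, -432.1, 235.8]
eef_rot: [[-0.025, 1.0, -0.002], [1.0, 0.025, 0.001], [0.001, -0.002, -1.0]]
force: [0.6, -0.7, -0.6]
opening: 85.6
grip_force: 0.0
```

Call:
{"api": "jog_arm", "payload": {
  "steps": [
    [[0, 0, 0, 0, -1], [0, 0, 0, 0, -1], [0, 0, 0, 0, -1]]
  ]
}}

```text
t: 8.65
position: [554.5, -428.9, 239.4]
eef_rot: [[-0.027, 1.0, 0.001], [1.0, 0.027, -0.001], [-0.001, 0.001, -1.0]]
force: [-0.7, -0.3, -0.8]
opening: 85.5
grip_force: 0.0
```

```bash
python3 - <<'E'
from h import *
w,k=grab('wrist','w5.png'); s=bot.read_state(); print(s['t'],s['position'],np.array(s['eef_rot']).round(4))
tops(w,k)
E
```

```text
8.7 [ 554.44057046 -428.97089148  239.49817232] [[-2.670e-02  9.996e-01  1.000e-03]
 [ 9.996e-01  2.670e-02 -6.000e-04]
 [-7.000e-04  9.000e-04 -1.000e+00]]
px 328.9 116.4 r 11.7 [(50, [599.6, -366.3]), (53, [599.2, -366.3]), (56, [598.8, -366.2])]
px 229.1 114.2 r 11.9 [(50, [512.4, -366.7]), (53, [512.8, -366.7]), (56, [513.2, -366.7])]
```

Call:
{"api": "jog_arm", "payload": {
  "steps": [
    [[0.77, 0.586, 0, 0, -1], [0.77, 0.586, 0, 0, -1], [0, 0, 1, 0, -1], [0, 0, 1, 0, -1], [0, 0, 1, 0, -1]]
  ]
}}

```text
t: 9.2
position: [599.9, -366.1, 118.0]
eef_rot: [[-0.027, 1.0, 0.001], [1.0, 0.027, -0.001], [-0.001, 0.001, -1.0]]
force: [0.7, 0.1, 0.8]
opening: 85.1
grip_force: 0.0
```

Call:
{"api": "jog_arm", "payload": {
  "steps": [
    [[0, 0, 1, 0, -1], [0, 0, 0.8, 0, -1], [0, 0, 0.45, 0, -1], [0, 0, 0.2, 0, -1], [0, 0, 0, 0, -1]]
  ]
}}

```text
t: 9.7
position: [599.2, -366.6, 20.1]
eef_rot: [[-0.026, 1.0, -0.001], [1.0, 0.026, 0.001], [0.001, -0.001, -1.0]]
force: [-0.3, -1.1, -0.2]
opening: 85.2
grip_force: 0.0
```

Call:
{"api": "jog_arm", "payload": {
  "steps": [
    [[0, 0, 0, 0, 1], [0, 0, 0, 0, 1], [0, 0, 0, 0, 1], [0, 0, 0, 0, 1], [0, 0, 0, 0, 1]]
  ],
  "grip_force": 40
}}

```text
t: 10.2
position: [599.8, -367.4, 20.9]
eef_rot: [[-0.026, 1.0, 0.001], [1.0, 0.026, -0.0], [-0.0, 0.001, -1.0]]
force: [0.1, 0.3, 2.0]
opening: 18.5
grip_force: 38.9
```

Call:
{"api": "jog_arm", "payload": {
  "steps": [
    [[0, 0, 0, 0, 1], [0, 0, 0, 0, 1], [0, 0, 0, 0, 1]]
  ]
}}

```text
t: 10.5
position: [599.8, -367.3, 20.9]
eef_rot: [[-0.026, 1.0, 0.001], [1.0, 0.026, -0.0], [-0.0, 0.001, -1.0]]
force: [-0.7, -0.2, 4.8]
opening: 18.4
grip_force: 39.1
```

Call:
{"api": "jog_arm", "payload": {
  "steps": [
    [[0, 0, -0.5, 0, 1], [0, 0, -1, 0, 1], [0, 0, -1, 0, 1], [0.5, 0.05, -0.5, 0, 1], [0.9, 0.07, 0, 0, 1]]
  ]
}}

```text
t: 11.0
position: [603.8, -312.8, 143.9]
eef_rot: [[-0.023, 1.0, 0.005], [1.0, 0.023, -0.003], [-0.003, 0.004, -1.0]]
force: [0.9, -0.1, -0.8]
opening: 18.7
grip_force: 39.1
```

Call:
{"api": "jog_arm", "payload": {
  "steps": [
    [[1, 0.08, 0, 0, 1], [1, 0.08, 0, 0, 1], [1, 0.08, 0, 0, 1], [1, 0.08, 0, 0, 1], [1, 0.08, 0, 0, 1]]
  ]
}}

```text
t: 11.5
position: [613.5, -109.1, 140.1]
eef_rot: [[-0.026, 1.0, -0.001], [1.0, 0.026, 0.0], [0.0, -0.001, -1.0]]
force: [0.2, 0.5, 0.0]
opening: 19.1
grip_force: 39.1
```

Call:
{"api": "jog_arm", "payload": {
  "steps": [
    [[1, 0.08, 0, 0, 1], [0.9, 0.08, 0, 0, 1], [0.46, 0.04, 0, 0, 1], [0, 0, 0, 0, 1], [0, 0, 0, 0, 1]]
  ]
}}

```text
t: 12.0
position: [619.4, -16.5, 140.2]
eef_rot: [[-0.026, 1.0, -0.0], [1.0, 0.026, -0.0], [-0.0, -0.0, -1.0]]
force: [-0.7, 0.5, -0.0]
opening: 18.9
grip_force: 39.1
```

Call:
{"api": "jog_arm", "payload": {
  "steps": [
    [[0, 0, 0, 0, 1], [0, 0, 0, 0, 1]]
  ]
}}

```text
t: 12.2
position: [619.4, -17.4, 140.4]
eef_rot: [[-0.024, 1.0, -0.0], [1.0, 0.024, -0.0], [-0.0, -0.0, -1.0]]
force: [-0.2, 0.1, 0.5]
opening: 18.6
grip_force: 39.1
```

Call:
{"api": "jog_arm", "payload": {
  "steps": [
    [[0.021, -0.034, 0.5, 0, 1], [0, 0, 0.6, 0, 1], [0, 0, 0.2, 0, 1], [0, 0, 0, 0, 1], [0, 0, 0, 0, 1]]
  ]
}}

```text
t: 12.7
position: [618.3, -15.7, 89.4]
eef_rot: [[-0.025, 1.0, 0.001], [1.0, 0.025, -0.0], [-0.0, 0.001, -1.0]]
force: [0.1, -0.4, -0.5]
opening: 18.6
grip_force: 39.1
```

```bash
python3 - <<'E'
from h import *
w,k=grab('wrist','w6.png'); s=bot.read_state(); print(s['t'],s['position'],np.array(s['eef_rot']).round(4)); print(proj(k,[[618,-15.2,62],[618,-15.2,66]]))
E
```

```text
12.75 [618.61312278 -15.64861405  89.75688887] [[-2.520e-02  9.997e-01  1.600e-03]
 [ 9.997e-01  2.520e-02 -1.000e-04]
 [-1.000e-04  1.600e-03 -1.000e+00]]
[[273.65390001 249.08407594]
 [273.58706424 252.10119121]]
```

View pics/w6.png

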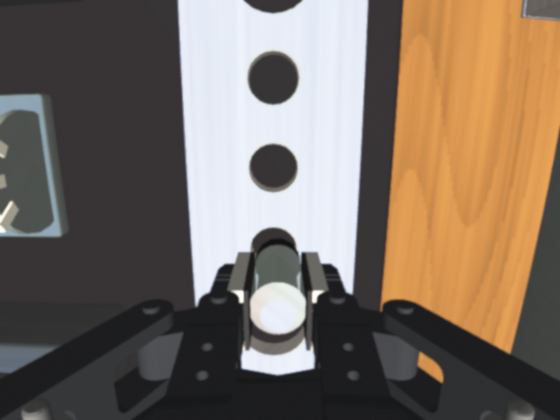

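The valve is held upright in the fingers, its top disc at px (278,308). The free holes are at (273,167) and (273,77), with the target hole just behind the valve.

```bash
python3 - <<'E'
from h import *
w=cv2.cvtColor(cv2.imread('pics/w6.png'),cv2.COLOR_BGR2RGB);k=camera_model('wrist')
print(holes(w,k).round(1)); tops(w,k)
hsv=cv2.cvtColor(w,cv2.COLOR_RGB2HSV); g=hsv[...,2].astype(int)
for r in (300,308,316): print(r,[(i,g[r,i]) for i in range(240,318,3)])
print([(i,g[i,277]) for i in range(220,350,4)])
for z in (118.6,121,124.6): print(z,onplane(k,[[277.5,308]],z).round(1))
E
```

```text
[[617.5 -40.8  74.7 271.6 273.9]
 [617.   25.1  21.8 272.9 166.9]
 [616.   64.7  22.  273.   77.6]
 [615.2  96.4  23.3 272.7   4. ]]
300 [(240, np.int64(246)), (243, np.int64(200)), (246, np.int64(84)), (249, np.int64(98)), (252, np.int64(228)), (255, np.int64(231)), (258, np.int64(232)), (261, np.int64(233)), (264, np.int64(234)), (267, np.int64(235)), (270, np.int64(236)), (273, np.int64(238)), (276, np.int64(240)), (279, np.int64(241)), (282, np.int64(241)), (285, np.int64(239)), (288, np.int64(237)), (291, np.int64(234)), (294, np.int64(235)), (297, np.int64(237)), (300, np.int64(239)), (303, np.int64(236)), (306, np.int64(95)), (309, np.int64(86)), (312, np.int64(214)), (315, np.int64(244))]
308 [(240, np.int64(32)), (243, np.int64(66)), (246, np.int64(84)), (249, np.int64(90)), (252, np.int64(229)), (255, np.int64(233)), (258, np.int64(234)), (261, np.int64(235)), (264, np.int64(247)), (267, np.int64(247)), (270, np.int64(247)), (273, np.int64(247)), (276, np.int64(248)), (279, np.int64(248)), (282, np.int64(249)), (285, np.int64(249)), (288, np.int64(249)), (291, np.int64(248)
[... 838 characters left out ...]
np.int64(55)), (240, np.int64(21)), (244, np.int64(51)), (248, np.int64(98)), (252, np.int64(98)), (256, np.int64(96)), (260, np.int64(95)), (264, np.int64(95)), (268, np.int64(95)), (272, np.int64(95)), (276, np.int64(95)), (280, np.int64(100)), (284, np.int64(235)), (288, np.int64(234)), (292, np.int64(234)), (296, np.int64(238)), (300, np.int64(240)), (304, np.int64(249)), (308, np.int64(248)), (312, np.int64(247)), (316, np.int64(247)), (320, np.int64(249)), (324, np.int64(249)), (328, np.int64(249)), (332, np.int64(225)), (336, np.int64(58)), (340, np.int64(57)), (344, np.int64(113)), (348, np.int64(117))]
118.6 [[620.  -15.1 118.6]]
121 [[620.  -13.7 121. ]]
124.6 [[619.9 -11.6 124.6]]
```

Call:
{"api": "jog_arm", "payload": {
  "steps": [
    [[0, -0.05, 0, 0, 1], [0, 0, 0.15, 0, 1], [0, 0, 0.1, 0, 1], [0, 0, 0, 0, 1]]
  ]
}}

```text
t: 13.15
position: [615.6, -15.4, 77.6]
eef_rot: [[-0.026, 1.0, -0.001], [1.0, 0.026, 0.0], [0.0, -0.001, -1.0]]
force: [-0.0, 0.1, -0.1]
opening: 18.9
grip_force: 39.1
```

Call:
{"api": "jog_arm", "payload": {
  "steps": [
    [[0, 0, 0.1, 0, 1], [0, 0, 0, 0, 1]]
  ]
}}

```text
t: 13.35
position: [615.8, -15.4, 73.8]
eef_rot: [[-0.026, 1.0, -0.001], [1.0, 0.026, 0.0], [0.0, -0.001, -1.0]]
force: [-0.2, 0.6, -0.5]
opening: 19.0
grip_force: 39.1
```

Call:
{"api": "jog_arm", "payload": {
  "steps": [
    [[0, 0, 0.06, 0, 1], [0, 0, 0.02, 0, 1], [0, 0, 0, 0, 1]]
  ]
}}

```text
t: 13.65
position: [616.0, -15.4, 71.1]
eef_rot: [[-0.026, 1.0, -0.0], [1.0, 0.026, 0.0], [0.0, -0.0, -1.0]]
force: [-0.5, -0.8, 0.5]
opening: 19.2
grip_force: 39.1
```

Call:
{"api": "jog_arm", "payload": {
  "steps": [
    [[0, 0, 0, 0, -0.3], [0, 0, 0, 0, -0.3], [0, 0, 0, 0, -0.3], [0, 0, -0.5, 0, -0.3], [0, 0, -0.5, 0, -0.3]]
  ]
}}

```text
t: 14.15
position: [615.6, -15.4, 111.2]
eef_rot: [[-0.026, 1.0, -0.001], [1.0, 0.026, 0.0], [0.0, -0.001, -1.0]]
force: [0.0, 0.8, -0.6]
opening: 55.4
grip_force: 0.0
```

Call:
{"api": "jog_arm", "payload": {
  "steps": [
    [[0, 0, -1, 0, -1], [-0.9, -0.3, 0, 0, -1], [-1, -0.33, 0, 0, -1], [-1, -0.33, 0, 0, -1], [-1, -0.33, 0, 0, -1]]
  ]
}}

```text
t: 14.65
position: [567.9, -174.0, 151.5]
eef_rot: [[-0.026, 1.0, 0.001], [1.0, 0.026, -0.0], [-0.0, 0.001, -1.0]]
force: [0.5, 0.1, -0.3]
opening: 85.7
grip_force: 0.0
```

Call:
{"api": "jog_arm", "payload": {
  "steps": [
    [[-1, -0.33, 0, 0, -1], [-1, -0.33, 0, 0, -1], [-1, -0.33, 0, 0, -1], [-1, -0.33, 0, 0, -1], [-0.81, -0.25, 0, 0, -1]]
  ]
}}

```text
t: 15.15
position: [509.6, -368.7, 151.4]
eef_rot: [[-0.025, 1.0, 0.0], [1.0, 0.025, -0.0], [-0.0, 0.0, -1.0]]
force: [-0.2, 0.7, -0.1]
opening: 85.5
grip_force: 0.0
```

Call:
{"api": "jog_arm", "payload": {
  "steps": [
    [[0, 0, 1, 0, -1], [0, 0, 1, 0, -1], [0, 0, 0.5, 0, -1], [0, 0, 0, 0, -1], [0, 0, 0, 0, -1]]
  ]
}}

```text
t: 15.65
position: [510.8, -366.7, 52.0]
eef_rot: [[-0.026, 1.0, 0.0], [1.0, 0.026, -0.0], [-0.0, 0.0, -1.0]]
force: [0.8, 0.6, 0.5]
opening: 85.1
grip_force: 0.0
```

Call:
{"api": "jog_arm", "payload": {
  "steps": [
    [[0, 0, 0.5, 0, -0.4], [0, 0, 0.28, 0, -0.4], [0, 0, 0, 0, 1], [0, 0, 0, 0, 1], [0, 0, 0, 0, 1]]
  ]
}}

```text
t: 16.15
position: [511.1, -367.0, 21.3]
eef_rot: [[-0.026, 1.0, 0.001], [1.0, 0.026, -0.001], [-0.001, 0.001, -1.0]]
force: [-0.4, 0.3, 1.9]
opening: 18.8
grip_force: 39.0
```

Call:
{"api": "jog_arm", "payload": {
  "steps": [
    [[0, 0, 0, 0, 1], [0, 0, 0, 0, 1], [0, 0, 0, 0, 1]]
  ]
}}

```text
t: 16.45
position: [511.1, -367.0, 21.3]
eef_rot: [[-0.026, 1.0, 0.002], [1.0, 0.026, -0.001], [-0.001, 0.001, -1.0]]
force: [-1.0, 1.0, 5.0]
opening: 18.8
grip_force: 39.4
```

Call:
{"api": "jog_arm", "payload": {
  "steps": [
    [[0, 0, -0.5, 0, 1], [0, 0, -1, 0, 1], [0, 0, -1, 0, 1], [0.5, 0.15, -0.25, 0, 1], [1, 0.29, 0, 0, 1]]
  ]
}}

```text
t: 16.95
position: [527.3, -308.0, 132.8]
eef_rot: [[-0.022, 1.0, 0.004], [1.0, 0.022, -0.003], [-0.003, 0.004, -1.0]]
force: [0.8, 1.1, -1.0]
opening: 18.6
grip_force: 39.2
```

Call:
{"api": "jog_arm", "payload": {
  "steps": [
    [[1, 0.29, 0, 0, 1], [1, 0.29, 0, 0, 1], [1, 0.29, 0, 0, 1], [1, 0.29, 0, 0, 1], [1, 0.29, 0, 0, 1]]
  ]
}}

```text
t: 17.45
position: [579.7, -103.1, 130.3]
eef_rot: [[-0.026, 1.0, 0.0], [1.0, 0.026, -0.0], [-0.0, 0.0, -1.0]]
force: [0.4, -0.5, -0.1]
opening: 18.8
grip_force: 39.2
```

Call:
{"api": "jog_arm", "payload": {
  "steps": [
    [[1, 0.29, 0, 0, 1], [1, 0.29, 0, 0, 1], [0.8, 0.24, 0, 0, 1], [0.422, 0.145, 0, 0, 1], [0, 0, 0, 0, 1]]
  ]
}}

```text
t: 17.95
position: [615.1, 26.9, 129.8]
eef_rot: [[-0.028, 1.0, -0.0], [1.0, 0.028, 0.0], [0.0, -0.0, -1.0]]
force: [-0.2, -0.7, -0.1]
opening: 18.9
grip_force: 39.2
```

Call:
{"api": "jog_arm", "payload": {
  "steps": [
    [[0, 0, 0, 0, 1], [0, 0, 0.6, 0, 1], [0, 0, 0.4, 0, 1], [0, 0, 0, 0, 1], [0, 0, 0, 0, 1]]
  ]
}}

```text
t: 18.45
position: [614.6, 23.9, 90.5]
eef_rot: [[-0.024, 1.0, -0.0], [1.0, 0.024, -0.0], [-0.0, -0.0, -1.0]]
force: [0.5, 0.3, 0.1]
opening: 18.9
grip_force: 39.2
```

```bash
python3 - <<'E'
from h import *
w,k=grab('wrist','w7.png'); s=bot.read_state(); print(s['t'],s['position'],np.array(s['eef_rot']).round(4))
print(holes(w,k).round(1)); tops(w,k)
E
```

```text
18.5 [615.01773089  24.13198774  91.11645532] [[-2.450e-02  9.997e-01  1.000e-03]
 [ 9.997e-01  2.450e-02 -1.000e-04]
 [-1.000e-04  1.000e-03 -1.000e+00]]
[[ 6.175e+02 -1.000e-01  7.190e+01  2.787e+02  2.716e+02]
 [ 6.158e+02  6.510e+01  2.170e+01  2.790e+02  1.660e+02]
 [ 6.149e+02  1.086e+02  3.380e+01  2.792e+02  6.710e+01]]
```

```bash
cat >> h.py <<'E'
def held(w,k,ztop,size=52):
    # rim disc between the pads: brightness runs across it
    g=cv2.cvtColor(w,cv2.COLOR_RGB2GRAY)
    d=(g[270:350,225:335]>140).astype(np.uint8); d=cv2.morphologyEx(d,cv2.MORPH_OPEN,np.ones((9,9),np.uint8))
    n,l,s,c=cv2.connectedComponentsWithStats(d)
    for i in range(1,n):
        x,y,ww,h,a=s[i]
        if a>300:
            u,v=225+x+(ww-1)/2,270+y+(h-1)/2
            print('held box',225+x,270+y,ww,h,'->',u,v,onplane(k,[[u,v]],ztop)[0].round(1))
E
python3 - <<'E'
from h import *
k=camera_model('wrist')
for f in ('w6.png','w7.png'):
  w=cv2.cvtColor(cv2.imread('pics/'+f),cv2.COLOR_BGR2RGB); held(w,k,91.1-21.1+50)
E
```

```text
held box 250 282 56 52 -> 277.5 307.5 [616.5  24.9 120. ]
held box 249 284 57 66 -> 277.0 316.5 [616.4  21.4 120. ]
```

Call:
{"api": "jog_arm", "payload": {
  "steps": [
    [[0.02, 0.01, 0, 0, 1], [0, 0, 0.15, 0, 1], [0, 0, 0.1, 0, 1], [0, 0, 0.1, 0, 1], [0, 0, 0, 0, 1]]
  ]
}}

```text
t: 19.0
position: [614.7, 25.9, 75.1]
eef_rot: [[-0.026, 1.0, -0.001], [1.0, 0.026, -0.0], [-0.0, -0.001, -1.0]]
force: [0.1, -0.1, -0.8]
opening: 18.8
grip_force: 39.2
```

Call:
{"api": "jog_arm", "payload": {
  "steps": [
    [[0, 0, 0.09, 0, 1], [0, 0, 0.04, 0, 1], [0, 0, 0, 0, 1], [0, 0, 0, 0, 1]]
  ]
}}

```text
t: 19.4
position: [615.3, 25.9, 71.3]
eef_rot: [[-0.026, 1.0, 0.0], [1.0, 0.026, 0.0], [0.0, 0.0, -1.0]]
force: [-0.9, -0.8, 4.4]
opening: 18.9
grip_force: 39.4
```

Call:
{"api": "jog_arm", "payload": {
  "steps": [
    [[0, 0, 0, 0, -0.3], [0, 0, 0, 0, -0.3], [0, 0, 0, 0, -0.3], [0, 0, -0.5, 0, -0.3], [0, 0, -0.55, 0, -0.3]]
  ]
}}

```text
t: 19.9
position: [614.5, 25.8, 112.2]
eef_rot: [[-0.026, 1.0, -0.002], [1.0, 0.026, -0.0], [-0.0, -0.002, -1.0]]
force: [0.3, -0.8, 0.2]
opening: 55.2
grip_force: 0.0
```

Call:
{"api": "jog_arm", "payload": {
  "steps": [
    [[0, 0, -1, 0, -1], [-0.868, -0.579, 0, 0, -1], [-0.868, -0.579, 0, 0, -1], [-0.868, -0.579, 0, 0, -1], [-0.868, -0.579, 0, 0, -1]]
  ]
}}

```text
t: 20.4
position: [525.2, -116.5, 152.8]
eef_rot: [[-0.026, 1.0, 0.0], [1.0, 0.026, -0.0], [-0.0, 0.0, -1.0]]
force: [0.4, -1.1, 1.0]
opening: 85.3
grip_force: 0.0
```

Call:
{"api": "jog_arm", "payload": {
  "steps": [
    [[-0.868, -0.579, 0, 0, -1], [-0.868, -0.579, 0, 0, -1], [-0.868, -0.579, 0, 0, -1], [-0.868, -0.579, 0, 0, -1], [0, 0, 0, 0, -1]]
  ]
}}

```text
t: 20.9
position: [434.8, -259.8, 152.9]
eef_rot: [[-0.021, 1.0, -0.0], [1.0, 0.021, -0.001], [-0.001, -0.0, -1.0]]
force: [0.7, 0.9, -0.2]
opening: 85.6
grip_force: 0.0
```

Call:
{"api": "jog_arm", "payload": {
  "steps": [
    [[0, 0, 1, 0, -1], [0, 0, 1, 0, -1], [0, 0, 0.5, 0, -1], [0, 0, 0, 0, -1], [0, 0, 0, 0, -1]]
  ]
}}

```text
t: 21.4
position: [437.4, -256.3, 53.5]
eef_rot: [[-0.026, 1.0, 0.0], [1.0, 0.026, 0.0], [0.0, 0.0, -1.0]]
force: [-0.6, 0.5, 0.2]
opening: 85.8
grip_force: 0.0
```

Call:
{"api": "jog_arm", "payload": {
  "steps": [
    [[0, 0, 0.5, 0, -0.4], [0, 0, 0.31, 0, -0.4], [0, 0, 0, 0, 1], [0, 0, 0, 0, 1], [0, 0, 0, 0, 1]]
  ]
}}

```text
t: 21.9
position: [437.6, -256.8, 21.6]
eef_rot: [[-0.026, 1.0, 0.001], [1.0, 0.026, -0.001], [-0.001, 0.001, -1.0]]
force: [0.0, 0.6, 1.0]
opening: 18.7
grip_force: 39.0
```

Call:
{"api": "jog_arm", "payload": {
  "steps": [
    [[0, 0, 0, 0, 1], [0, 0, 0, 0, 1], [0, 0, 0, 0, 1]]
  ]
}}

```text
t: 22.2
position: [437.6, -256.9, 21.5]
eef_rot: [[-0.026, 1.0, 0.001], [1.0, 0.026, -0.001], [-0.001, 0.001, -1.0]]
force: [-1.3, -0.1, 5.9]
opening: 18.5
grip_force: 39.5
```

Call:
{"api": "jog_arm", "payload": {
  "steps": [
    [[0, 0, -0.5, 0, 1], [0, 0, -1, 0, 1], [0, 0, -1, 0, 1], [0, 0, -0.75, 0, 1], [0.882, 0.514, 0, 0, 1]]
  ]
}}

```text
t: 22.7
position: [457.5, -223.7, 155.4]
eef_rot: [[-0.021, 1.0, 0.006], [1.0, 0.021, -0.004], [-0.004, 0.006, -1.0]]
force: [0.7, -0.1, -1.0]
opening: 18.7
grip_force: 39.2
```

Call:
{"api": "jog_arm", "payload": {
  "steps": [
    [[0.882, 0.514, 0, 0, 1], [0.882, 0.514, 0, 0, 1], [0.882, 0.514, 0, 0, 1], [0.882, 0.514, 0, 0, 1], [0.882, 0.514, 0, 0, 1]]
  ]
}}

```text
t: 23.2
position: [555.6, -40.2, 150.6]
eef_rot: [[-0.026, 1.0, 0.0], [1.0, 0.026, -0.0], [-0.0, 0.0, -1.0]]
force: [0.2, 0.1, 0.3]
opening: 19.1
grip_force: 39.2
```

Call:
{"api": "jog_arm", "payload": {
  "steps": [
    [[0.882, 0.514, 0, 0, 1], [0.882, 0.514, 0, 0, 1], [0.882, 0.514, 0, 0, 1], [0, 0, 0, 0, 1], [0, 0, 0, 0, 1]]
  ]
}}

```text
t: 23.7
position: [613.9, 66.3, 149.9]
eef_rot: [[-0.027, 1.0, -0.001], [1.0, 0.027, -0.0], [-0.0, -0.001, -1.0]]
force: [0.6, -0.1, 0.6]
opening: 19.0
grip_force: 39.3
```

Call:
{"api": "jog_arm", "payload": {
  "steps": [
    [[0, 0, 0.7, 0, 1], [0, 0, 0.5, 0, 1], [0, 0, 0.25, 0, 1], [0, 0, 0, 0, 1], [0, 0, 0, 0, 1]]
  ]
}}

```text
t: 24.2
position: [614.1, 65.0, 93.5]
eef_rot: [[-0.025, 1.0, 0.001], [1.0, 0.025, 0.0], [0.0, 0.001, -1.0]]
force: [-0.7, 0.0, 0.7]
opening: 18.3
grip_force: 39.3
```

```bash
python3 - <<'E'
from h import *
w,k=grab('wrist','w8.png'); s=bot.read_state(); print(s['t'],s['position'],np.array(s['eef_rot']).round(4))
print(holes(w,k).round(1)); held(w,k,s['position'][2]-21.5+50)
g=cv2.cvtColor(w,cv2.COLOR_RGB2GRAY); print([(i,int(g[i,278])) for i in range(270,345,3)])
E
```

```text
24.25 [614.35954619  65.21006592  93.88928197] [[-2.510e-02  9.997e-01  1.700e-03]
 [ 9.997e-01  2.510e-02  1.000e-04]
 [ 1.000e-04  1.700e-03 -1.000e+00]]
[[616.   40.2  71.  277.9 270.4]
 [614.7 109.   33.5 278.  158.6]
 [613.  155.2   9.6 274.9  58.4]]
held box 249 283 57 67 -> 277.0 316.0 [615.4  62.5 122.4]
[(270, 94), (273, 94), (276, 94), (279, 94), (282, 125), (285, 238), (288, 237), (291, 234), (294, 233), (297, 237), (300, 239), (303, 240), (306, 240), (309, 240), (312, 239), (315, 238), (318, 239), (321, 241), (324, 241), (327, 240), (330, 239), (333, 219), (336, 100), (339, 96), (342, 130)]
```

Call:
{"api": "jog_arm", "payload": {
  "steps": [
    [[0, 0.005, 0.15, 0, 1], [0, 0, 0.1, 0, 1], [0, 0, 0.1, 0, 1], [0, 0, 0.08, 0, 1], [0, 0, 0, 0, 1]]
  ]
}}

```text
t: 24.75
position: [613.8, 65.6, 74.5]
eef_rot: [[-0.026, 1.0, -0.001], [1.0, 0.026, -0.0], [-0.0, -0.001, -1.0]]
force: [0.2, 0.1, 0.8]
opening: 18.4
grip_force: 39.3
```

Call:
{"api": "jog_arm", "payload": {
  "steps": [
    [[0, 0, 0.09, 0, 1], [0, 0, 0.06, 0, 1], [0, 0, 0, 0, 1], [0, 0, 0, 0, 1]]
  ]
}}

```text
t: 25.15
position: [614.5, 65.7, 71.5]
eef_rot: [[-0.026, 1.0, 0.002], [1.0, 0.026, 0.0], [0.0, 0.002, -1.0]]
force: [-5.4, -0.8, 14.0]
opening: 18.9
grip_force: 40.6
```

Call:
{"api": "jog_arm", "payload": {
  "steps": [
    [[0, 0, 0, 0, -0.3], [0, 0, 0, 0, -0.3], [0, 0, 0, 0, -0.3], [0, 0, -0.5, 0, -0.3], [0, 0, -0.6, 0, -0.3]]
  ]
}}

```text
t: 25.65
position: [613.3, 65.5, 112.2]
eef_rot: [[-0.026, 1.0, -0.003], [1.0, 0.026, -0.0], [-0.0, -0.003, -1.0]]
force: [-0.0, 0.9, 0.7]
opening: 55.2
grip_force: 0.0
```

Call:
{"api": "jog_arm", "payload": {
  "steps": [
    [[0, 0, -1, 0, -1], [-0.899, -0.227, 0, 0, -1], [-0.899, -0.227, 0, 0, -1], [-0.899, -0.227, 0, 0, -1], [-0.899, -0.227, 0, 0, -1]]
  ]
}}

```text
t: 26.15
position: [581.0, -80.3, 153.0]
eef_rot: [[-0.026, 1.0, -0.0], [1.0, 0.026, 0.0], [0.0, -0.0, -1.0]]
force: [0.3, 0.7, -0.7]
opening: 85.1
grip_force: 0.0
```

Call:
{"api": "jog_arm", "payload": {
  "steps": [
    [[-0.899, -0.227, 0, 0, -1], [-0.899, -0.227, 0, 0, -1], [-0.899, -0.227, 0, 0, -1], [-0.899, -0.227, 0, 0, -1], [-0.899, -0.227, 0, 0, -1]]
  ]
}}

```text
t: 26.65
position: [540.2, -261.4, 153.0]
eef_rot: [[-0.026, 1.0, -0.0], [1.0, 0.026, 0.0], [0.0, -0.0, -1.0]]
force: [1.6, 0.6, 0.3]
opening: 85.4
grip_force: 0.0
```

Call:
{"api": "jog_arm", "payload": {
  "steps": [
    [[0, 0, 1, 0, -1], [0, 0, 1, 0, -1], [0, 0, 0.3, 0, -1], [0, 0, 0, 0, -1], [0, 0, 0, 0, -1]]
  ]
}}

```text
t: 27.15
position: [541.4, -260.1, 62.9]
eef_rot: [[-0.026, 1.0, 0.001], [1.0, 0.026, -0.001], [-0.001, 0.001, -1.0]]
force: [0.6, 0.1, 1.3]
opening: 85.5
grip_force: 0.0
```

Call:
{"api": "jog_arm", "payload": {
  "steps": [
    [[0, 0, 0.5, 0, -0.6], [0, 0, 0.28, 0, -0.6], [0, 0, 0, 0, 1], [0, 0, 0, 0, 1], [0, 0, 0, 0, 1]]
  ]
}}

```text
t: 27.65
position: [541.3, -260.3, 31.3]
eef_rot: [[-0.026, 1.0, 0.001], [1.0, 0.026, -0.001], [-0.001, 0.001, -1.0]]
force: [-0.3, 0.4, 1.3]
opening: 28.3
grip_force: 39.2
```

Call:
{"api": "jog_arm", "payload": {
  "steps": [
    [[0, 0, 0, 0, 1], [0, 0, 0, 0, 1], [0, 0, 0, 0, 1]]
  ]
}}

```text
t: 27.95
position: [541.3, -260.2, 31.2]
eef_rot: [[-0.026, 1.0, 0.002], [1.0, 0.026, -0.001], [-0.001, 0.002, -1.0]]
force: [-0.4, 0.2, 6.3]
opening: 28.1
grip_force: 39.5
```

Call:
{"api": "jog_arm", "payload": {
  "steps": [
    [[0, 0, -0.5, 0, 1], [0, 0, -1, 0, 1], [0, 0, -1, 0, 1], [0, 0, -0.35, 0, 1], [0.83, 0.338, 0, 0, 1]]
  ]
}}

```text
t: 28.45
position: [553.8, -229.2, 147.0]
eef_rot: [[-0.022, 1.0, 0.004], [1.0, 0.022, -0.003], [-0.003, 0.004, -1.0]]
force: [-0.7, -0.0, -2.0]
opening: 28.0
grip_force: 39.5
```

Call:
{"api": "jog_arm", "payload": {
  "steps": [
    [[0.83, 0.338, 0, 0, 1], [0.83, 0.338, 0, 0, 1], [0.83, 0.338, 0, 0, 1], [0.83, 0.338, 0, 0, 1], [0.83, 0.338, 0, 0, 1]]
  ]
}}

```text
t: 28.95
position: [616.9, -57.4, 143.5]
eef_rot: [[-0.026, 1.0, -0.001], [1.0, 0.026, -0.0], [0.0, -0.001, -1.0]]
force: [0.0, -0.8, -0.4]
opening: 28.1
grip_force: 39.5
```

Call:
{"api": "jog_arm", "payload": {
  "steps": [
    [[0, 0, 0, 0, 1], [0, 0, 0.6, 0, 1], [0, 0, 0.35, 0, 1], [0, 0, 0, 0, 1], [0, 0, 0, 0, 1]]
  ]
}}

```text
t: 29.45
position: [616.3, -59.3, 106.0]
eef_rot: [[-0.025, 1.0, -0.001], [1.0, 0.025, 0.0], [0.0, -0.001, -1.0]]
force: [0.3, -0.8, -0.2]
opening: 28.4
grip_force: 39.6
```

```bash
python3 - <<'E'
from h import *
w,k=grab('wrist','w9.png'); s=bot.read_state(); print(s['t'],s['position'],np.array(s['eef_rot']).round(4))
print(proj(k,[[618.9,-58.9,62]]),holes(w,k).round(1)); tops(w,k)
E
```

```text
29.5 [616.75658002 -59.28713828 106.65588906] [[-2.500e-02  9.997e-01  4.000e-04]
 [ 9.997e-01  2.500e-02 -1.000e-04]
 [-1.000e-04  4.000e-04 -1.000e+00]]
[[279.46035976 238.28569858]] [[622.7 -74.9  68.5 285.  249.5]
 [616.8  22.3  20.8 278.9  87.3]
 [615.8  57.4  16.2 279.7   2.8]]
```

View pics/w9.png

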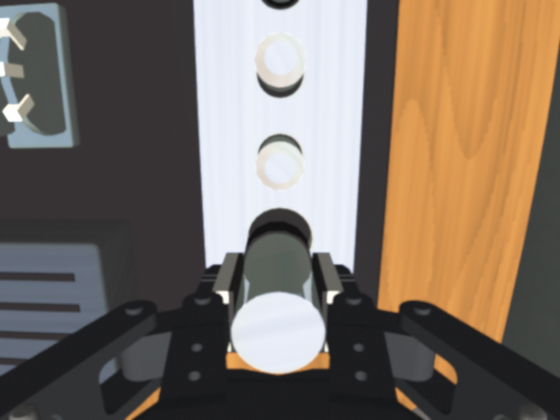

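Both placed valves stand in their sockets at (280,60) and (279,163). The big valve is held straight above its bore at (279,238).

Call:
{"api": "jog_arm", "payload": {
  "steps": [
    [[0.005, 0.01, 0.3, 0, 1], [0, 0, 0.1, 0, 1], [0, 0, 0.1, 0, 1], [0, 0, 0, 0, 1]]
  ]
}}

```text
t: 29.9
position: [616.8, -58.6, 85.3]
eef_rot: [[-0.026, 1.0, -0.001], [1.0, 0.026, 0.0], [0.0, -0.001, -1.0]]
force: [-0.1, -1.0, -1.1]
opening: 27.9
grip_force: 39.6
```

Call:
{"api": "jog_arm", "payload": {
  "steps": [
    [[0, 0, 0.08, 0, 1], [0, 0, 0.04, 0, 1], [0, 0, 0, 0, 1], [0, 0, 0, 0, 1]]
  ]
}}

```text
t: 30.3
position: [617.2, -58.6, 81.4]
eef_rot: [[-0.026, 1.0, 0.0], [1.0, 0.026, -0.0], [-0.0, 0.0, -1.0]]
force: [0.2, -0.5, 0.4]
opening: 28.3
grip_force: 39.7
```

Call:
{"api": "jog_arm", "payload": {
  "steps": [
    [[0, 0, 0, 0, -0.3], [0, 0, 0, 0, -0.3], [0, 0, 0, 0, -0.3], [0, 0, -0.5, 0, -0.3], [0, 0, -1, 0, -0.3]]
  ]
}}

```text
t: 30.8
position: [615.5, -58.5, 138.6]
eef_rot: [[-0.026, 1.0, -0.006], [1.0, 0.026, 0.001], [0.001, -0.006, -1.0]]
force: [0.7, 0.1, -0.2]
opening: 55.5
grip_force: 0.0
```

Call:
{"api": "jog_arm", "payload": {
  "steps": [
    [[0.6, 0, -1, 0, -1], [0.7, 0, -1, 0, -1], [0.7, 0, -0.5, 0, -1], [0, 0, 0, 0, -1], [0, 0, 0, 0, -1]]
  ]
}}

```text
t: 31.3
position: [615.2, 21.7, 241.2]
eef_rot: [[-0.027, 1.0, 0.0], [1.0, 0.027, -0.0], [-0.0, 0.0, -1.0]]
force: [-0.1, -0.5, -0.1]
opening: 85.4
grip_force: 0.0
```

Call:
{"api": "jog_arm", "payload": {
  "steps": [
    [[0, 0, 0, 0, -1], [0, 0, 0, 0, -1]]
  ]
}}

```text
t: 31.5
position: [614.7, 20.4, 239.8]
eef_rot: [[-0.025, 1.0, -0.002], [1.0, 0.025, -0.0], [-0.0, -0.002, -1.0]]
force: [-0.3, -0.0, 0.5]
opening: 85.0
grip_force: 0.0
```

```bash
python3 - <<'E'
from h import *
w,k=grab('wrist','w10.png'); s=bot.read_state(); print(s['t'],s['position'])
tops(w,k)
for p,z in (((618.9,-59),124),((617.9,-15),100),((617,25.1),100),((616,64.9),100)): print(proj(k,[[*p,z]]).round(1))
t,m=grab('top','top1.png')
c=cv2.resize(t[225:310,70:215],None,fx=5.5,fy=5.5,interpolation=cv2.INTER_CUBIC); cv2.imwrite('pics/c3.png',cv2.cvtColor(c,cv2.COLOR_RGB2BGR))
a=cv2.imread('pics/top0.png'); d=np.abs(a.astype(int)-cv2.cvtColor(t,cv2.COLOR_RGB2BGR)).sum(2)[225:310,70:200]; print('cage diff',(d>90).sum())
E
```

```text
31.55 [614.71625673  20.48528751 240.05585688]
[[278.6 304. ]]
[[278.7 240.5]]
[[278.8 192. ]]
[[278.9 140.4]]
cage diff 2144
```

View pics/w10.png

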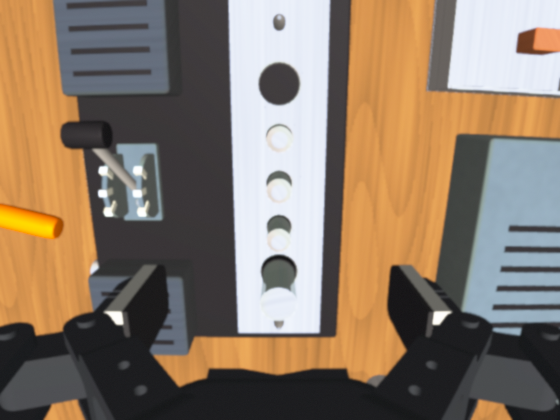

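Four valves stand upright in their sockets: tops at (278,138), (278,189), (279,239) and (279,304), close to predicted. The cage region changed in the top view, so I'll check it.

View pics/c3.png

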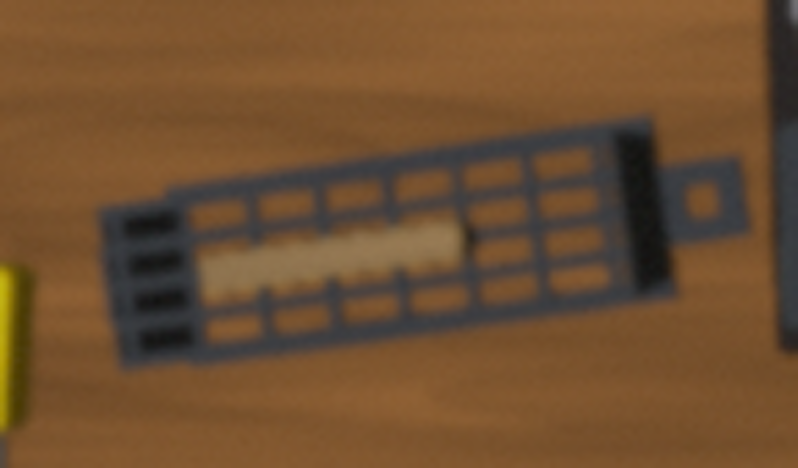

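The cage was knocked aside, with the same yaw. Its bar now runs from crop (200,274) to (463,240) and the tab hole is at (704,203).

```bash
python3 - <<'E'
from h import *
m=camera_model('top'); f=lambda a,b:[70+a/5.5,225+b/5.5]
P=onplane(m,[f(200,274),f(463,240)],128); print(P.round(1),P.mean(0).round(1)); print(onplane(m,[f(704,203)],5).round(1))
d=P[0]-P[1]; print('y-axis yaw', np.degrees(np.arctan2(-d[0],d[1])))
t=cv2.cvtColor(cv2.imread('pics/top1.png'),cv2.COLOR_BGR2RGB); h=cv2.cvtColor(t,cv2.COLOR_RGB2HSV)
E
```

```text
[[470.6 405.7 128. ]
 [484.3 295.8 128. ]] [477.4 350.8 128. ]
[[493.9 222.    5. ]]
y-axis yaw 7.088169727800136
```

Call:
{"api": "jog_arm", "payload": {
  "steps": [
    [[0.963, -0.464, 0, 0, -1], [0.963, -0.464, 0, 0, -1], [0.963, -0.464, 0, 0, -1], [0.963, -0.464, 0, 0, -1], [0.963, -0.464, 0, 0, -1]]
  ]
}}

```text
t: 32.1
position: [516.4, 212.3, 240.9]
eef_rot: [[-0.025, 1.0, -0.0], [1.0, 0.025, -0.0], [-0.0, -0.0, -1.0]]
force: [0.1, 1.0, 0.2]
opening: 85.5
grip_force: 0.0
```

Call:
{"api": "jog_arm", "payload": {
  "steps": [
    [[0.963, -0.464, 0, 0, -1], [0.963, -0.464, 0, 0, -1], [0, 0, 0, -0.56, -1], [0, 0, 0, -0.56, -1], [0, 0, 0, 0, -1]]
  ]
}}

```text
t: 32.6
position: [478.1, 287.6, 240.9]
eef_rot: [[-0.124, 0.992, -0.0], [0.992, 0.124, -0.0], [-0.0, -0.0, -1.0]]
force: [-0.2, -0.4, -0.3]
opening: 85.2
grip_force: 0.0
```

Call:
{"api": "jog_arm", "payload": {
  "steps": [
    [[0, 0, 0, 0, -1], [0, 0, 0, 0, -1]]
  ]
}}

```text
t: 32.8
position: [478.5, 287.1, 241.1]
eef_rot: [[-0.121, 0.993, -0.0], [0.993, 0.121, -0.0], [-0.0, -0.0, -1.0]]
force: [0.2, -0.0, -0.4]
opening: 85.5
grip_force: 0.0
```

```bash
python3 - <<'E'
from h import *
w,k=grab('wrist','w11.png'); s=bot.read_state(); R=np.array(s['eef_rot']); p=s['position']; print(s['t'],p,R.round(4))
h=cv2.cvtColor(w,cv2.COLOR_RGB2HSV)
u=proj(k,[[470.6,405.7,128],[484.3,295.8,128]]); print(u.round())
E
```

```text
32.85 [478.472275   287.19100461 241.15076548] [[-1.215e-01  9.926e-01 -1.000e-04]
 [ 9.926e-01  1.215e-01 -1.000e-04]
 [-1.000e-04 -1.000e-04 -1.000e+00]]
[[285.  27.]
 [285. 195.]]
```

View pics/w11.png

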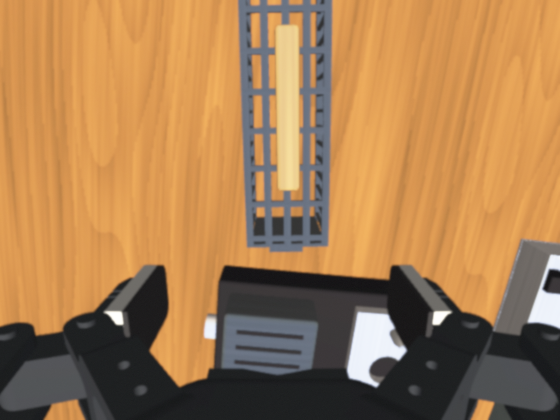

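The bar lies between px (287,25) and (289,190), almost exactly along tool x.

```bash
python3 - <<'E'
from h import *
w=cv2.cvtColor(cv2.imread('pics/w11.png'),cv2.COLOR_BGR2RGB);k=camera_model('wrist')
lab=cv2.cvtColor(w,cv2.COLOR_RGB2LAB); h=cv2.cvtColor(w,cv2.COLOR_RGB2HSV); print(h[108,288],h[108,200])
d=((h[...,2]>h[108,288][2]-45)&(abs(h[...,0].astype(int)-h[108,288][0])<6)&(h[...,1]<h[108,288][1]+25)).astype(np.uint8); d[:, :265]=0; d[:,312:]=0; d[215:]=0
d=cv2.morphologyEx(d,cv2.MORPH_OPEN,np.ones((9,9),np.uint8))
c=max(cv2.findContours(d,cv2.RETR_EXTERNAL,cv2.CHAIN_APPROX_NONE)[0],key=cv2.contourArea)
r=cv2.minAreaRect(c); print(r); b=cv2.boxPoints(r); P=onplane(k,b,128)[:,:2]; print(P.round(1))
P=onplane(k,c[:,0],128)[:,:2].astype(np.float32); r=cv2.minAreaRect(P); print(r)
s=bot.read_state(); R=np.array(s['eef_rot'])
print('tool delta', R[:2,:2].T@(np.array(r[0])-s['position'][:2]))
E
```

```text
[ 22  94 243] [ 15 159 221]
((287.5, 107.0), (164.0, 21.0), 90.0)
[[465.2 406.4]
 [478.6 408.1]
 [493.  301.5]
 [478.3 299.7]]
((478.96875, 353.9498596191406), (13.75771427154541, 107.62158203125), 7.702967643737793)
tool delta [66.20426044  8.60157444]
```

Call:
{"api": "jog_arm", "payload": {
  "steps": [
    [[0.83, 0.09, 0, 0, -1], [0.825, 0.09, 0, -0.14, -1], [0, 0, 0.8, 0, -1], [0, 0, 0.8, 0, -1], [0, 0, 0.8, 0, -1]]
  ]
}}

```text
t: 33.35
position: [477.4, 354.2, 144.0]
eef_rot: [[-0.135, 0.991, 0.0], [0.991, 0.135, 0.0], [0.0, 0.0, -1.0]]
force: [-0.2, -0.6, 0.5]
opening: 85.4
grip_force: 0.0
```

Call:
{"api": "jog_arm", "payload": {
  "steps": [
    [[0, 0, 0.6, 0, -0.4], [0, 0, 0.45, 0, -0.4], [0, 0, 0, 0, -0.4], [0, 0, 0, 0, -0.4]]
  ]
}}

```text
t: 33.75
position: [477.4, 354.0, 103.7]
eef_rot: [[-0.134, 0.991, -0.0], [0.991, 0.134, -0.0], [-0.0, -0.0, -1.0]]
force: [-0.4, -0.3, 1.1]
opening: 59.7
grip_force: 0.0
```

Call:
{"api": "jog_arm", "payload": {
  "steps": [
    [[0, 0, 0, 0, 1], [0, 0, 0, 0, 1], [0, 0, 0, 0, 1], [0, 0, 0, 0, 1], [0, 0, 0, 0, 1]]
  ],
  "grip_force": 90
}}

```text
t: 34.25
position: [477.3, 354.4, 104.3]
eef_rot: [[-0.135, 0.991, 0.001], [0.991, 0.135, 0.001], [0.001, 0.001, -1.0]]
force: [-2.8, -1.5, 5.0]
opening: 14.3
grip_force: 88.9
```

Call:
{"api": "jog_arm", "payload": {
  "steps": [
    [[0, 0, 0, 0, 1], [0, 0, 0, 0, 1]]
  ]
}}

```text
t: 34.45
position: [477.3, 354.4, 104.3]
eef_rot: [[-0.135, 0.991, 0.001], [0.991, 0.135, 0.001], [0.001, 0.001, -1.0]]
force: [-2.7, -0.7, 6.4]
opening: 14.3
grip_force: 88.9
```

Call:
{"api": "jog_arm", "payload": {
  "steps": [
    [[0, 0, -0.3, 0, 1], [0, 0, -0.8, 0, 1], [0, 0, -0.9, 0, 1], [0, 0, -0.9, 0, 1], [0, 0, -0.9, 0, 1]]
  ]
}}

```text
t: 34.95
position: [477.0, 353.9, 257.0]
eef_rot: [[-0.135, 0.991, -0.0], [0.991, 0.135, -0.0], [-0.0, -0.0, -1.0]]
force: [1.3, 0.1, -3.6]
opening: 14.3
grip_force: 88.3
```

Call:
{"api": "jog_arm", "payload": {
  "steps": [
    [[0, 0, -0.6, 0.636, 1], [0, 0, 0, 0.636, 1], [-0.4, 0.16, 0, 0, 1], [-0.692, 0.271, 0, 0, 1], [-0.692, 0.271, 0, 0, 1]]
  ]
}}

```text
t: 35.45
position: [507.2, 282.3, 278.8]
eef_rot: [[-0.027, 1.0, -0.001], [1.0, 0.027, -0.001], [-0.001, -0.001, -1.0]]
force: [0.4, -0.4, -3.0]
opening: 14.1
grip_force: 88.3
```

Call:
{"api": "jog_arm", "payload": {
  "steps": [
    [[-0.692, 0.271, 0, 0, 1], [-0.692, 0.271, 0, 0, 1], [-0.692, 0.271, 0, 0, 1], [-0.692, 0.271, 0, 0, 1], [-0.692, 0.271, 0, 0, 1]]
  ]
}}

```text
t: 35.95
position: [564.8, 144.5, 279.0]
eef_rot: [[-0.025, 1.0, -0.001], [1.0, 0.025, -0.001], [-0.001, -0.001, -1.0]]
force: [0.8, 0.7, -4.0]
opening: 14.2
grip_force: 88.3
```

Call:
{"api": "jog_arm", "payload": {
  "steps": [
    [[-0.692, 0.271, 0, 0, 1], [-0.692, 0.271, 0, 0, 1], [-0.692, 0.271, 0, 0, 1], [-0.692, 0.271, 0, 0, 1], [-0.292, 0.111, 0, 0, 1]]
  ]
}}

```text
t: 36.45
position: [615.8, 22.2, 278.6]
eef_rot: [[-0.023, 1.0, -0.001], [1.0, 0.023, -0.001], [-0.001, -0.001, -1.0]]
force: [0.5, 0.5, -3.6]
opening: 14.1
grip_force: 88.3
```

Call:
{"api": "jog_arm", "payload": {
  "steps": [
    [[0, 0, 0, 0, 1], [0, 0, 0, 0, 1], [0, 0, 0, 0, 1]]
  ]
}}

```text
t: 36.75
position: [615.1, 26.2, 279.4]
eef_rot: [[-0.026, 1.0, -0.0], [1.0, 0.026, 0.0], [0.0, -0.0, -1.0]]
force: [0.2, 0.5, -3.8]
opening: 14.5
grip_force: 88.3
```

```bash
python3 - <<'E'
from h import *
w,k=grab('wrist','w12.png'); s=bot.read_state(); print(s['t'],s['position'],np.array(s['eef_rot']).round(4),s['opening'])
b,n=grab('scene','s12.png'); x=b[100:310,180:460]; cv2.imwrite('pics/s12c.png',cv2.cvtColor(cv2.resize(x,None,fx=2.2,fy=2.2,interpolation=cv2.INTER_CUBIC),cv2.COLOR_RGB2BGR))
print(np.hstack([cv2.imread('pics/w12.png')]).shape)
E
```

```text
36.8 [615.10811177  26.26742288 279.40432165] [[-2.590e-02  9.997e-01 -0.000e+00]
 [ 9.997e-01  2.590e-02  2.000e-04]
 [ 2.000e-04 -0.000e+00 -1.000e+00]] 14.14449382327086
(420, 560, 3)
```

View pics/w12.png

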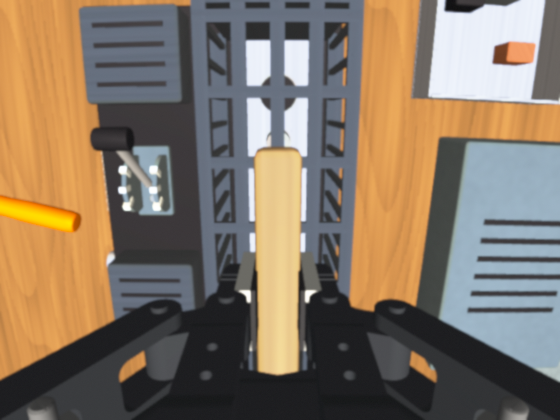

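Cage held level over the sockets, with its bar end at px (278,148). I've used up my picture views, one over the limit by my count, so I continue with numbers only.

```bash
python3 - <<'E'
from h import *
w=cv2.cvtColor(cv2.imread('pics/w12.png'),cv2.COLOR_BGR2RGB);k=camera_model('wrist')
h=cv2.cvtColor(w,cv2.COLOR_RGB2HSV).astype(int)
col=h[135:165,278]; print([(135+i,*c) for i,c in enumerate(col)][::2])
row=h[200,245:312]; d=np.where((row[:,1]>60)&(row[:,2]>150))[0]; print(245+d.min(),245+d.max())
row=h[165,245:312]; d=np.where((row[:,1]>60)&(row[:,2]>150))[0]; print(245+d.min(),245+d.max())
row=h[240,235:320]; d=np.where((row[:,1]>60)&(row[:,2]>150))[0]; print(235+d.min(),235+d.max())
for v in (148,150,152): print(onplane(k,[[278,v]],279.4-104.3+128).round(1))
E
```

```text
[(135, np.int64(110), np.int64(47), np.int64(129)), (137, np.int64(109), np.int64(48), np.int64(128)), (139, np.int64(109), np.int64(48), np.int64(128)), (141, np.int64(110), np.int64(46), np.int64(128)), (143, np.int64(108), np.int64(46), np.int64(127)), (145, np.int64(112), np.int64(32), np.int64(121)), (147, np.int64(15), np.int64(85), np.int64(117)), (149, np.int64(17), np.int64(131), np.int64(160)), (151, np.int64(18), np.int64(122), np.int64(218)), (153, np.int64(21), np.int64(110), np.int64(234)), (155, np.int64(21), np.int64(107), np.int64(235)), (157, np.int64(20), np.int64(103), np.int64(235)), (159, np.int64(20), np.int64(101), np.int64(235)), (161, np.int64(20), np.int64(100), np.int64(235)), (163, np.int64(19), np.int64(101), np.int64(235))]
255 300
254 301
256 299
[[615.4  81.1 303.1]]
[[615.4  80.5 303.1]]
[[615.4  79.8 303.1]]
```

Call:
{"api": "jog_arm", "payload": {
  "steps": [
    [[-0.012, 0, 0.4, 0, 1], [0, 0, 0.6, 0, 1], [0, 0, 0.6, 0, 1], [0, 0, 0.4, 0, 1], [0, 0, 0, 0, 1]]
  ]
}}

```text
t: 37.35
position: [614.2, 25.5, 196.8]
eef_rot: [[-0.026, 1.0, -0.004], [1.0, 0.026, -0.0], [0.0, -0.004, -1.0]]
force: [-0.8, 0.3, -3.6]
opening: 14.2
grip_force: 88.2
```

Call:
{"api": "jog_arm", "payload": {
  "steps": [
    [[0, 0, 0.05, 0, 1], [0, 0, 0, 0, 1], [0, 0, 0, 0, 1]]
  ]
}}

```text
t: 37.65
position: [615.8, 25.0, 198.4]
eef_rot: [[-0.025, 1.0, 0.002], [1.0, 0.025, 0.0], [0.0, 0.002, -1.0]]
force: [0.2, -0.7, -2.6]
opening: 14.5
grip_force: 88.3
```

Call:
{"api": "jog_arm", "payload": {
  "steps": [
    [[0, 0, 0.1, 0, 1], [0, 0, 0.1, 0, 1], [0, 0, 0, 0, 1]]
  ]
}}

```text
t: 37.95
position: [615.2, 24.8, 188.5]
eef_rot: [[-0.025, 1.0, -0.001], [1.0, 0.025, -0.0], [-0.0, -0.001, -1.0]]
force: [-0.1, 0.4, -3.4]
opening: 14.3
grip_force: 88.3
```

Call:
{"api": "jog_arm", "payload": {
  "steps": [
    [[0, 0, 0.1, 0, 1], [0, 0, 0, 0, 1], [0, 0, 0, 0, 1]]
  ]
}}

```text
t: 38.25
position: [615.4, 24.8, 185.1]
eef_rot: [[-0.025, 1.0, -0.0], [1.0, 0.025, 0.0], [0.0, -0.0, -1.0]]
force: [0.4, 0.6, -3.2]
opening: 14.2
grip_force: 88.3
```

Call:
{"api": "jog_arm", "payload": {
  "steps": [
    [[0, 0, 0.1, 0, 1], [0, 0, 0, 0, 1]]
  ]
}}

```text
t: 38.45
position: [615.3, 24.8, 180.7]
eef_rot: [[-0.025, 1.0, -0.001], [1.0, 0.025, -0.0], [0.0, -0.001, -1.0]]
force: [0.5, 1.4, -3.6]
opening: 14.4
grip_force: 88.3
```

Call:
{"api": "jog_arm", "payload": {
  "steps": [
    [[0, 0, 0.1, 0, 1], [0, 0, 0.1, 0, 1], [0, 0, 0, 0, 1]]
  ]
}}

```text
t: 38.75
position: [615.2, 24.8, 172.4]
eef_rot: [[-0.025, 1.0, -0.001], [1.0, 0.025, -0.0], [-0.0, -0.001, -1.0]]
force: [0.7, 0.1, -3.7]
opening: 14.2
grip_force: 88.3
```

Call:
{"api": "jog_arm", "payload": {
  "steps": [
    [[0, 0, 0.1, 0, 1], [0, 0, 0.06, 0, 1], [0, 0, 0, 0, 1], [0, 0, 0, 0, 1]]
  ]
}}

```text
t: 39.15
position: [615.5, 24.9, 166.9]
eef_rot: [[-0.025, 1.0, 0.0], [1.0, 0.025, 0.0], [0.0, 0.0, -1.0]]
force: [0.6, 0.4, -3.3]
opening: 14.2
grip_force: 88.3
```

Call:
{"api": "jog_arm", "payload": {
  "steps": [
    [[0, 0, 0.025, 0, 1], [0, 0, 0, 0, 1]]
  ]
}}

```text
t: 39.35
position: [615.5, 24.8, 166.4]
eef_rot: [[-0.025, 1.0, 0.001], [1.0, 0.025, -0.0], [-0.0, 0.001, -1.0]]
force: [-1.1, -0.5, 1.2]
opening: 13.9
grip_force: 88.8
```

Call:
{"api": "jog_arm", "payload": {
  "steps": [
    [[0, 0, 0, 0, -0.4], [0, 0, 0, 0, -0.4], [0, 0, 0, 0, -0.4], [0, 0, 0, 0, -0.4], [0, 0, -0.4, 0, -0.4]]
  ]
}}

```text
t: 39.85
position: [614.7, 24.8, 179.9]
eef_rot: [[-0.025, 1.0, -0.003], [1.0, 0.025, -0.0], [-0.0, -0.003, -1.0]]
force: [0.1, 0.5, 0.4]
opening: 59.9
grip_force: 0.0
```

Call:
{"api": "jog_arm", "payload": {
  "steps": [
    [[0, 0, -0.6, 0, -0.4], [0, 0, -0.7, 0, -0.4], [0, 0, 0, 0, -0.4], [0, 0, 0, 0, -0.4]]
  ]
}}

```text
t: 40.25
position: [615.9, 24.8, 234.3]
eef_rot: [[-0.025, 1.0, 0.001], [1.0, 0.025, 0.0], [0.0, 0.001, -1.0]]
force: [0.6, -0.5, 0.1]
opening: 59.6
grip_force: 0.0
```

Call:
{"api": "jog_arm", "payload": {
  "steps": [
    [[0.305, -0.775, 0, 0, -1], [0.305, -0.775, 0, 0, -1], [0.305, -0.775, 0, 0, -1], [0.305, -0.775, 0, 0, -1], [0, 0, 0, 0, -1]]
  ]
}}

```text
t: 40.75
position: [487.3, 71.4, 233.6]
eef_rot: [[-0.026, 1.0, -0.001], [1.0, 0.026, 0.0], [0.0, -0.001, -1.0]]
force: [1.2, 0.0, 1.5]
opening: 85.4
grip_force: 0.0
```

Call:
{"api": "jog_arm", "payload": {
  "steps": [
    [[0, 0, 0, 0, -1], [0, 0, 0, 0, -1]]
  ]
}}

```text
t: 40.95
position: [490.7, 70.4, 233.2]
eef_rot: [[-0.024, 1.0, -0.001], [1.0, 0.024, -0.0], [-0.0, -0.001, -1.0]]
force: [1.1, 0.5, 0.3]
opening: 85.7
grip_force: 0.0
```

```bash
python3 - <<'E'
from h import *
w,k=grab('wrist','w13.png'); s=bot.read_state(); print(s['t'],s['position'])
# the black grip: dark blob near its predicted place
u=proj(k,[[491.5,69,142+9]])[0]; print('pred',u)
g=cv2.cvtColor(w,cv2.COLOR_RGB2GRAY); d=(g<34).astype(np.uint8); d[:, :200]=0; d[:,360:]=0; d[270:]=0
n,l,st,c=cv2.connectedComponentsWithStats(d)
print([(st[i].tolist(),c[i].round(1).tolist()) for i in range(1,n) if st[i,4]>150])
# cage bar (top at 62+128) in the view from the top camera
t,m=grab('top','top2.png'); h=cv2.cvtColor(t,cv2.COLOR_RGB2HSV).astype(int); P=proj(m,[[617,24.5,190],[615.7,79.5,190],[618.3,-30.5,190]]); print(P.round(1))
v=((h[...,0]>12)&(h[...,0]<25)&(h[...,1]>50)&(h[...,2]>110)).astype(np.uint8); v[:190]=0;v[225:]=0;v[:,:235]=0;v[:,:][:,325:]=0
n,l,st,c=cv2.connectedComponentsWithStats(v); print([(st[i].tolist(),c[i].round(1).tolist()) for i in range(1,n) if st[i,4]>30])
E
```

```text
41.0 [490.84384782  70.32936331 233.15630841]
pred [276.20809726 220.70014454]
[]
[[276.4 203.9]
 [249.5 204.9]
 [303.3 202.8]]
[([250, 199, 55, 11, 455], [276.7, 204.2])]
```

The cage bar shows at (276.7,204.2) against (276.4,203.9) expected, so it is seated. Now the lever.

Call:
{"api": "jog_arm", "payload": {
  "steps": [
    [[0, 0, 0.9, 0, -1], [0, 0, 0.9, 0, -1], [0, 0, 0.7, 0, -1], [0, 0, 0.25, 0, -1], [0, 0, 0, 0, -1]]
  ],
  "grip_force": 30
}}

```text
t: 41.55
position: [489.9, 70.3, 122.6]
eef_rot: [[-0.024, 1.0, -0.003], [1.0, 0.024, -0.0], [-0.0, -0.003, -1.0]]
force: [-0.2, 1.1, 0.6]
opening: 85.4
grip_force: 0.0
```

Call:
{"api": "jog_arm", "payload": {
  "steps": [
    [[0, 0, 0, 0, 1], [0, 0, 0, 0, 1], [0, 0, 0, 0, 1], [0, 0, 0, 0, 1], [0, 0, 0, 0, 1]]
  ]
}}

```text
t: 42.05
position: [489.4, 70.7, 125.0]
eef_rot: [[-0.025, 1.0, -0.001], [1.0, 0.025, 0.0], [0.0, -0.001, -1.0]]
force: [-11.0, 1.3, 9.1]
opening: 27.2
grip_force: 31.3
```

Call:
{"api": "jog_arm", "payload": {
  "steps": [
    [[0, 0, 0, 0, 1], [0, 0, 0, 0, 1]]
  ]
}}

```text
t: 42.25
position: [489.4, 70.7, 125.0]
eef_rot: [[-0.025, 1.0, -0.001], [1.0, 0.025, 0.0], [0.0, -0.001, -1.0]]
force: [-9.4, 0.2, 9.4]
opening: 27.2
grip_force: 31.2
```

Call:
{"api": "jog_arm", "payload": {
  "steps": [
    [[-0.275, 0, -0.158, 0, 1], [-0.297, 0, -0.118, 0, 1], [-0.31, 0, -0.071, 0, 1], [-0.318, 0, -0.024, 0, 1], [0, 0, 0, 0, 1]]
  ]
}}

```text
t: 42.75
position: [490.4, 22.1, 139.4]
eef_rot: [[-0.024, 1.0, -0.002], [1.0, 0.024, 0.001], [0.001, -0.002, -1.0]]
force: [-8.7, 1.7, 5.2]
opening: 27.1
grip_force: 31.0
```

Call:
{"api": "jog_arm", "payload": {
  "steps": [
    [[0, 0, 0, 0, 1], [0, 0, 0, 0, 1]]
  ]
}}

```text
t: 42.95
position: [490.5, 22.5, 139.4]
eef_rot: [[-0.024, 1.0, -0.001], [1.0, 0.024, 0.0], [0.0, -0.001, -1.0]]
force: [-8.7, -0.6, 5.7]
opening: 27.3
grip_force: 31.0
```

Matches the original middle pose. Release and retreat.

Call:
{"api": "jog_arm", "payload": {
  "steps": [
    [[0, 0, 0, 0, -1], [0, 0, 0, 0, -1], [0, 0, 0, 0, -1], [0, 0, 0, 0, -1], [0, 0, -0.5, 0, -1]]
  ]
}}

```text
t: 43.45
position: [490.4, 22.6, 156.6]
eef_rot: [[-0.025, 1.0, -0.004], [1.0, 0.025, -0.0], [-0.0, -0.004, -1.0]]
force: [0.4, -0.3, 0.6]
opening: 85.3
grip_force: 0.0
```

Call:
{"api": "jog_arm", "payload": {
  "steps": [
    [[0, 0, -1, 0, -1], [0, 0, -1, 0, -1], [0, 0, -0.8, 0, -1], [0, 0, 0, 0, -1], [0, 0, 0, 0, -1]]
  ]
}}

```text
t: 43.95
position: [491.9, 22.6, 271.1]
eef_rot: [[-0.025, 1.0, 0.001], [1.0, 0.025, 0.0], [0.0, 0.001, -1.0]]
force: [-0.6, 0.7, -0.1]
opening: 85.0
grip_force: 0.0
```

Call:
{"api": "jog_arm", "payload": {
  "steps": [
    [[0, -0.9, 0, 0, -1], [0, -0.9, 0, 0, -1], [0, -0.9, 0, 0, -1], [0, 0, 0, 0, -1], [0, 0, 0, 0, -1]]
  ]
}}

```text
t: 44.45
position: [383.1, 19.9, 270.0]
eef_rot: [[-0.025, 1.0, 0.0], [1.0, 0.025, -0.0], [-0.0, 0.0, -1.0]]
force: [0.2, 0.8, -0.7]
opening: 85.4
grip_force: 0.0
```

```bash
python3 - <<'E'
from h import *
t,m=grab('top','top3.png'); s=bot.read_state(); print(s['t'],s['position'])
h=cv2.cvtColor(t,cv2.COLOR_RGB2HSV).astype(int)
v=((h[...,0]>12)&(h[...,0]<25)&(h[...,1]>50)&(h[...,2]>110)).astype(np.uint8); v[:190]=0;v[225:]=0;v[:,:235]=0;v[:,325:]=0
n,l,st,c=cv2.connectedComponentsWithStats(v); print('bar',[(st[i].tolist(),c[i].round(1).tolist()) for i in range(1,n) if st[i,4]>30])
a=cv2.cvtColor(cv2.imread('pics/top0.png'),cv2.COLOR_BGR2RGB)
d=np.abs(a.astype(int)-t).sum(2)
for nm,(x0,y0,x1,y1) in dict(lever=(262,252,300,276),tape=(424,262,456,292),cap=(378,140,402,166)).items(): print(nm,(d[y0:y1,x0:x1]>90).sum())
E
```

```text
44.5 [383.62823645  19.93578371 269.90949662]
bar [([250, 199, 55, 11, 459], [276.8, 204.2])]
lever 70
tape 0
cap 0
```

```bash
python3 - <<'E'
import cv2,numpy as np
g=[cv2.imread(f'pics/top{i}.png',0)[255:275,262:300].astype(int) for i in (0,3)]
for x in g: print(x[6:15].mean(0).round().astype(int).tolist())
E
```

```text
[48, 48, 53, 69, 91, 105, 109, 109, 110, 115, 120, 118, 104, 77, 47, 36, 40, 42, 38, 33, 41, 67, 94, 111, 120, 126, 129, 126, 117, 110, 107, 109, 111, 105, 85, 61, 50, 48]
[49, 50, 54, 71, 93, 107, 111, 110, 111, 111, 101, 75, 48, 38, 40, 41, 38, 34, 40, 64, 89, 104, 112, 117, 122, 128, 131, 127, 119, 111, 109, 111, 113, 107, 86, 61, 50, 48]
```

```bash
python3 -c "
from cell import bot
print(bot.job_done())"
```

```text
the job is handed in; nothing more can be done
None
```

I finished the job and handed it in: lever off first, then all four valves (one big, three small) in their sockets, cage down on its pegs, lever back to middle. The final picture put the lever at about 0.55 rad, inside the 0.48–0.72 limits, but I viewed 15 pictures against the 14 allowed.

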